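# Load test tiles into the spray stand

### The arm

A 7-joint arm with a two-finger parallel gripper is mounted at the origin on the work surface; the furniture and walls round the work are solid. World frame = base frame: x ahead of the robot, y to its left, z up, the work surface at z = 0. Lengths are in m, angles in rad, forces in N, time in s.
With the tool pointing down it reaches from about 0.4 to 0.85 m from the base axis. Payload 4.4 kg.
Tool frame: the origin (TCP) lies on the centre line of the jaws, within the pads' length; the fingertips stand 8 mm ahead of it and the grasp point (between the pads) lies 11 mm behind it; z points along the fingers, y is the line along which they close (so a half turn about z gives the same grasp; the last joint's range is limited). The gripper opens to 94 mm and grips with 3 to 60 N. Pads are 16 mm wide; open, the fingers measure 119 mm over their backs; the gripper's body (75 mm by 177 mm) begins 78 mm behind the grasp point.
Start: joints at [1.123, 0.628, 0.038, 1.517, -0.027, 0.996, -0.02], TCP at [0.242, -0.603, 0.213] pointing down, gripper open.
Joint ranges: [-3.06, 3.06], [-0.37, 2.12], [-1.25, 1.32], [0.18, 2.47], [-1.1, 4.24], [0.23, 1.98], [-2.94, 2.94]. Speed limits (rad/s): [2.57, 2.57, 3.14, 3.14, 3.14, 3.14, 3.14].

### API

Orientations are given as a unit quaternion [w, x, y, z].
In Python, from bench import bot, vision, ticket, finder gives the robot as it stands.
- The arm moves only by the shell command python3 -m crank 'ROWS' [FORCE]. ROWS is a JSON object of lists of equal length, an entry for each row: "slide": the shift along the tool's x, y, z in m, a list of three; "roll": the turn about the tool's z in degrees; "grip": the finger opening in m, from 0 to 0.094. A call has 1 to 12 rows; each row shifts and turns the commanded pose from where the row before left it, along the tool's axes as they then stand; what a row does not reach is not made up. A row lasts 1/12 s, in which the tool goes at most 41.7 mm and 7.16 degrees, less where a joint would pass 70% of its speed; a pose out of reach is approached as far as the arm can. A call with a gripper value outside its range is refused whole. The fingers move at their own pace and stop on an object; FORCE is the grip in N (left out, the last holds). Time passes only in rows, so rows that do not move let the fingers close. It gives the time, the measured TCP pose, the force, the opening and the grip force at its end, in the units of the state.
- bot.sense(): the state, without advancing time (a new reading comes with each control period).
- vision.snapshot(name): name is "scene" or "top" or "wrist"; returns a dict with "frame" (384x512x3 uint8, red, green, blue), "range_z" (384x512 float32, m along the optical axis (not along the pixel's ray), 0 where there is no reading), "mtx" (3x3 intrinsics, pixels), "extrinsics" (4x4, takes a point from camera to world coordinates); the wrist camera has in their place "tool_from_camera" (4x4, takes a point from camera to tool coordinates, whose origin is the TCP and whose axes are the flange's). Camera axes: x right, y down, z forward; pixel columns grow to the right and rows downward; lengths in m; the calibration is good to about 2 mm. A picture is of the moment at which its call begins: read the wrist's pose just before it.
- ticket.sign_off(): hands the job in; it is judged then, once.
Trained networks look in a picture, given as the dict that the camera call returned (one of the last four; its "shot" number tells which), for a name from the list of things; names that differ only in an ending like _2 or _b are one class to them, and where a whole thing is asked for, a point or a joint stands for the part that bears it (a point fixed in the world has none). Each returns a list of dicts, best first, with "confidence" (0 to 1); they miss things now and then, are a little off and sometimes report something else, mostly with a low value. They report only what shows in the picture. A call takes as long as a camera call.
- finder.regions_of(picture, label): "mask" (384x512 bool, what is visible of it) and "bbox" ([left, top, right, bottom] in pixels, round what is visible of it).
The state is a dict: "t": time; "q": joint angles; "dq": joint speeds; "joint_torque": joint torques, N m; "position": TCP position; "orientation": TCP orientation; "ft_force": force on the tool from outside, world axes, zero at the start; "ft_torque": the same for the moment, N m; "gripper_width": finger opening in m; "gripper_force": force on a finger pad.
Only numpy, scipy, OpenCV 4.12 (cv2) and the standard library are available. Lean on these libraries where they do the work, as an engineer would, in place of code of your own. Each camera call takes 0.05 s, during which the arm holds its last target. There are 200 camera calls.

### The job

Get the test tiles ready for spraying: slide the spray stand's clear guard fully open, then turn the plywood tile rack so that its three holes match the three studs on the tray and set it fully down on them. Only then stand every terracotta tile upright on a short end in the rack, one to a slot, roughly in the middle of the slot and fully down, and when all are in, slide the guard fully shut. Leave the cup beside the stand and the spray bottle alone.

Things in the scene. Friction and masses are not known exactly. Their poses are not given: they have to be found in the camera images.
- stand: The spray stand, fixed; origin under its middle, z up, x towards its back lip, away from the robot. Grey tray 250 (x) x 240 (y) x 12 mm, a 57 mm high aluminium back lip along its far edge (x = +121 mm), 26 mm high side lips (heights above the table), and a 22 mm high track along its near edge (x = -129 mm) for the clear guard. Three steel studs stand on the tray.
- seat (a point): Middle of the tray's upper face on the stand, 12 mm above the table, axes as the stand's. The rack's origin comes here.
- guard (a joint): How far the clear guard has slid along its track, m: 0 = fully shut (in front of the tray), 0.19 = fully open, at its stop. It opens along the stand's +y axis (to the robot's left), takes about 2 N to slide and stays where it is left.
- guard_grip (a point): Point in the guard's black grip, a plate 14 mm thick (along the stand's x), 44 mm wide (along y) and 40 mm tall that rises from the guard's aluminium top rail. The point is on the grip's mid plane and 15 mm below the grip's top. Guard: clear panel 200 mm wide, framed in aluminium, rail top 152 mm above the table, grip top 192 mm, grip 70 mm right of the panel's middle.
- rack: Plywood tile rack, loose on the table, 0.35 kg. Origin in the middle of its underside, z up, x along its length. Plate 164 (x) x 124 (y) x 8 mm with three 13 mm through holes; five round-topped wooden bars across y (66 mm long, tops 38 mm up) leave four slots. Take it by the upright grip board in the middle, 14 mm thick (x), 42 mm wide (y), from the bars' tops to 80 mm above the underside.
- stud0 (a point): Foot of a 10 mm stud at the tray's upper face, 12 mm above the table; the stud stands 25 mm above the tray, its top 7 mm tapered. It lies at x +64, y +47 mm from the seat, in the stand's axes.
- hole0 (a point): Centre, at the underside, of the rack's hole that belongs to stud0; x +64, y +47 mm in the rack's axes. The pattern fits one way round only.
- stud1 (a point): Foot of a 10 mm stud at the tray's upper face, 12 mm above the table; the stud stands 25 mm above the tray, its top 7 mm tapered. It lies at x -64, y +47 mm from the seat, in the stand's axes.
- hole1 (a point): Centre, at the underside, of the rack's hole that belongs to stud1; x -64, y +47 mm in the rack's axes. The pattern fits one way round only.
- stud2 (a point): Foot of a 10 mm stud at the tray's upper face, 12 mm above the table; the stud stands 25 mm above the tray, its top 7 mm tapered. It lies at x +24, y -47 mm from the seat, in the stand's axes.
- hole2 (a point): Centre, at the underside, of the rack's hole that belongs to stud2; x +24, y -47 mm in the rack's axes. The pattern fits one way round only.
- slot0 (a point): Middle of the floor of a slot of the rack, at x = -54 mm, 8 mm above the rack's underside. The slot is 13.5 mm wide (x) for 18 mm, then opens like a funnel between the bars' round tops, 30 mm deep in all; 66 mm long (y), open at both ends.
- slot1 (a point): Middle of the floor of a slot of the rack, at x = -18 mm, 8 mm above the rack's underside. The slot is 13.5 mm wide (x) for 18 mm, then opens like a funnel between the bars' round tops, 30 mm deep in all; 66 mm long (y), open at both ends.
- slot2 (a point): Middle of the floor of a slot of the rack, at x = 18 mm, 8 mm above the rack's underside. The slot is 13.5 mm wide (x) for 18 mm, then opens like a funnel between the bars' round tops, 30 mm deep in all; 66 mm long (y), open at both ends.
- slot3 (a point): Middle of the floor of a slot of the rack, at x = 54 mm, 8 mm above the rack's underside. The slot is 13.5 mm wide (x) for 18 mm, then opens like a funnel between the bars' round tops, 30 mm deep in all; 66 mm long (y), open at both ends.
- tile0: Unglazed terracotta test tile, 96 (x) x 58 (y) x 10 mm, 0.11 kg, with three thin glaze stripes; lies flat on the table at the start. Origin in its centre, x along its length, z its face normal. All tiles are alike; three or four are there.
- tile1: Unglazed terracotta test tile, 96 (x) x 58 (y) x 10 mm, 0.11 kg, with three thin glaze stripes; lies flat on the table at the start. Origin in its centre, x along its length, z its face normal. All tiles are alike; three or four are there.
- tile2: Unglazed terracotta test tile, 96 (x) x 58 (y) x 10 mm, 0.11 kg, with three thin glaze stripes; lies flat on the table at the start. Origin in its centre, x along its length, z its face normal. All tiles are alike; three or four are there.
- tile3: Unglazed terracotta test tile, 96 (x) x 58 (y) x 10 mm, 0.11 kg, with three thin glaze stripes; lies flat on the table at the start. Origin in its centre, x along its length, z its face normal. All tiles are alike; three or four are there.
- cup_b: Bystander: small glaze test cup, 64 mm across, 63 mm tall; origin under its middle. Leave alone.
- spray: Bystander: green spray bottle, 73 x 106 x 249 mm; origin under its middle. Leave alone.

How it is judged:
By the outcome, as a careful person would: the job done as asked, in the order asked, and still so for the second after the job is handed in, with the robot touching nothing.
Of tile0, tile1, tile2, tile3 only 3 to 4 are there at a start; the rules pass over those that are not, and their reading is None.
At some moment in a run one of rack, tile0, tile1, tile2, tile3 may be knocked a few centimetres aside while the robot is not near it.
It also fails if it takes over 208 s, if anything falls off the work surface, if the arm or the gripper's body presses on something with over 40 N, if the wrist force passes 120 N, or if a joint passes its speed limit or range.

## Working session

There is one attempt and no reset: what is moved stays moved. The work goes in short steps, Python scripts to look and compute and a shell command to move; the robot and the scene stay as the last step left them, time stands still between calls to the robot, and variables do not carry over. Pictures are saved under pics/ and viewed, at most 14 in all, crops included, and the job is handed in when it is done.

```bash
ls; mkdir -p pics; cat > h.py <<'E'
import numpy as np, cv2
from scipy.spatial.transform import Rotation as R
from bench import bot, vision, ticket, finder
def pose(s=None):
    s=s or bot.sense(); q=s["orientation"]; T=np.eye(4)
    T[:3,:3]=R.from_quat([q[1],q[2],q[3],q[0]]).as_matrix(); T[:3,3]=s["position"]; return T
def snap(n):
    T=pose(); p=vision.snapshot(n)
    p["E"]=np.array(p["extrinsics"]) if "extrinsics" in p else T@np.array(p["tool_from_camera"])
    return p
def cloud(p):
    z=p["range_z"]; v,u=np.mgrid[:z.shape[0],:z.shape[1]]; K=np.array(p["mtx"])
    c=np.stack([(u-K[0,2])/K[0,0]*z,(v-K[1,2])/K[1,1]*z,z],-1)
    w=c@p["E"][:3,:3].T+p["E"][:3,3]; w[z<=0]=np.nan; return w
def save(p,name,s=1.5): cv2.imwrite("pics/"+name,cv2.resize(p["frame"][...,::-1],None,fx=s,fy=s))
E
python3 - <<'E'
from h import *
s=bot.sense();print(s["t"],s["position"],s["orientation"])
for n in("top","scene"):
    p=snap(n);save(p,n+"0.png");w=cloud(p);print(n,p["E"].round(3).tolist())
    for l in("rack","tile0","guard","stand","cup_b","spray"):
        for r in finder.regions_of(p,l)[:6]:
            q=w[r["mask"]];q=q[~np.isnan(q[:,0])]
            print(n,l,round(r["confidence"],2),np.array(r["bbox"]).round().tolist(),np.median(q,0).round(3),np.percentile(q,2,0).round(3),np.percentile(q,98,0).round(3))
E
```

```text
pics
0.0 [ 0.24197481 -0.60260727  0.21260418] [-8.68156545e-04  9.81834085e-01  1.89739416e-01 -1.74265819e-04]
top [[0.001, -0.992, 0.13, 0.336], [-1.0, -0.0, 0.002, -0.005], [-0.002, -0.13, -0.992, 1.456], [0.0, 0.0, 0.0, 1.0]]
top rack 0.81 [282.0, 189.0, 329.0, 248.0] [ 0.426 -0.145  0.01 ] [ 0.352 -0.21   0.001] [ 0.508 -0.086  0.077]
top tile0 0.75 [322.0, 130.0, 354.0, 161.0] [ 0.64  -0.246  0.01 ] [ 0.597 -0.284  0.003] [ 0.685 -0.208  0.016]
top tile0 0.69 [336.0, 205.0, 370.0, 241.0] [ 0.421 -0.29   0.01 ] [ 0.376 -0.33   0.003] [ 0.468 -0.25   0.016]
top tile0 0.65 [348.0, 169.0, 388.0, 201.0] [ 0.53  -0.331  0.01 ] [ 0.487 -0.377 -0.001] [ 0.575 -0.285  0.016]
top tile0 0.62 [284.0, 129.0, 317.0, 156.0] [ 0.667 -0.133  0.009] [ 0.631 -0.177  0.001] [ 0.704 -0.087  0.016]
top guard 0.86 [175.0, 188.0, 242.0, 220.0] [0.457 0.127 0.151] [0.428 0.045 0.024] [0.488 0.225 0.195]
top stand 0.81 [126.0, 113.0, 285.0, 226.0] [0.563 0.087 0.013] [ 0.43  -0.05   0.005] [0.71  0.355 0.153]
top cup_b 0.85 [144.0, 156.0, 162.0, 181.0] [0.57  0.308 0.06 ] [0.54  0.278 0.038] [0.6   0.3
[... 865 characters left out ...]
0.627 -0.178  0.003] [ 0.7   -0.089  0.015]
scene guard 0.87 [187.0, 191.0, 252.0, 244.0] [0.458 0.133 0.093] [0.427 0.048 0.023] [0.49  0.232 0.185]
scene guard 0.29 [267.0, 204.0, 324.0, 245.0] [ 0.42  -0.125  0.025] [ 0.345 -0.203  0.   ] [ 0.509 -0.081  0.078]
scene stand 0.83 [167.0, 188.0, 258.0, 249.0] [0.463 0.126 0.062] [ 0.421 -0.016  0.008] [0.716 0.271 0.178]
scene cup_b 0.61 [151.0, 218.0, 165.0, 236.0] [0.566 0.295 0.061] [0.534 0.282 0.038] [0.599 0.325 0.066]
scene spray 0.72 [271.0, 209.0, 322.0, 242.0] [ 0.42  -0.125  0.026] [ 0.346 -0.181  0.003] [ 0.503 -0.082  0.078]
scene spray 0.65 [124.0, 164.0, 163.0, 229.0] [0.638 0.313 0.132] [0.617 0.274 0.033] [0.663 0.357 0.243]
```

View pics/top0.png

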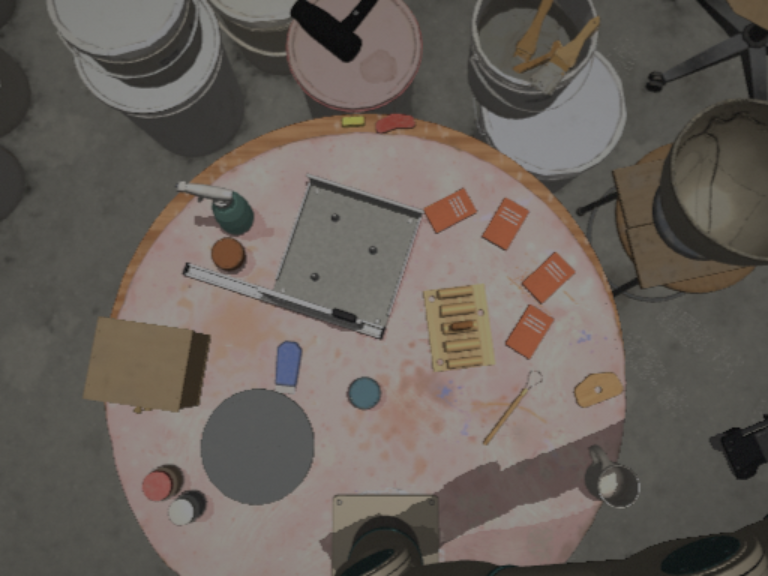

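```bash
cat >> h.py <<'E'
def best(p,l,near=None,thr=.3):
    w=cloud(p); o=[]
    for r in finder.regions_of(p,l):
        if r["confidence"]<thr: continue
        q=w[r["mask"]]; q=q[~np.isnan(q[:,0])]
        if len(q): o.append((r["confidence"],q,r))
    return o
def rect(q):
    (c,(a,b),_)=r=cv2.minAreaRect((q[:,:2]*1000).astype(np.float32)); bx=cv2.boxPoints(r)
    e=[bx[1]-bx[0],bx[2]-bx[1]]; e=e[0] if np.hypot(*e[0])>np.hypot(*e[1]) else e[1]
    return np.array(c),sorted((a,b)),np.degrees(np.arctan2(e[1],e[0]))%180
E
python3 - <<'E'
from h import *
p=snap("top");w=cloud(p)
for l,z0,z1 in(("tile0",.006,.02),("rack",.065,.09),("rack",.03,.044),("rack",.004,.014),("guard",.18,.2),("guard",.145,.158),("stand",.04,.06),("stand",.028,.04),("stand",.009,.016)):
    for c,q,r in best(p,l,thr=.6):
        q=q[(q[:,2]>z0)&(q[:,2]<z1)]
        if len(q)>4: print(l,z0,round(c,2),len(q),*[np.round(x,1) for x in rect(q)],np.median(q[:,2]).round(4))
# zoomed crop
f=p["frame"][100:260,110:400,::-1]; cv2.imwrite("pics/topc.png",cv2.resize(f,None,fx=2.7,fy=2.7,interpolation=cv2.INTER_CUBIC))
E
```

```text
tile0 0.006 0.96 523 [ 669.  -133.6] [58.3 97.5] 118.6 0.0102
tile0 0.006 0.9 533 [ 421.8 -289.8] [58.1 96.5] 146.9 0.0101
tile0 0.006 0.82 500 [ 641.6 -245.9] [57.7 96. ] 149.0 0.0102
tile0 0.006 0.61 525 [ 530.6 -330.7] [57.7 97.2] 132.4 0.0101
rack 0.065 0.73 30 [526.3  69. ] [174.9 284.2] 135.4 0.0757
rack 0.03 0.73 162 [597.8 164.1] [254.8 419.3] 72.5 0.0344
rack 0.004 0.73 4648 [602.1 160.9] [279.4 417.3] 72.0 0.0108
guard 0.18 0.6 71 [438.6  70.9] [12.1 42.3] 71.8 0.1908
guard 0.145 0.6 180 [459.6 136.1] [ 10.3 193.9] 71.4 0.1514
stand 0.04 0.7 211 [571.6  73.9] [237.7 259.9] 161.9 0.0562
stand 0.028 0.7 211 [594.8 165. ] [261.3 418.3] 72.3 0.0316
stand 0.009 0.7 4520 [594.2 163.6] [263.  417.1] 72.1 0.0122
```

View pics/topc.png

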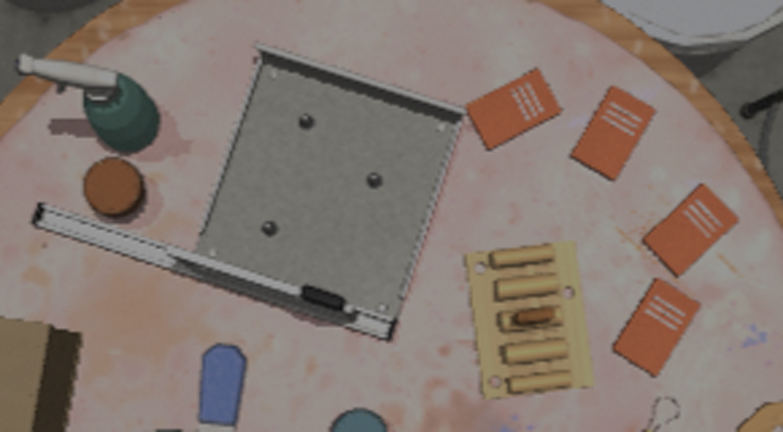

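```bash
cat >> h.py <<'E'
def go(x,y,z,yaw):
    "roll (deg) to bring tool x to world yaw (mod 180), then slide in the turned tool axes (mm)"
    T=pose(); cur=np.degrees(np.arctan2(T[1,0],T[0,0])); d=(yaw-cur+90)%180-90
    a=np.radians(cur+d); X=np.array([np.cos(a),np.sin(a),0]); Y=np.array([np.sin(a),-np.cos(a),0])
    e=np.array([x,y,z])-T[:3,3]
    print("roll %.1f"%-d,"slide mm",(1000*np.array([e@X,e@Y,-e[2]])).round(1),"from",T[:3,3].round(4),round(cur,1),"tilt",T[2,:2].round(3))
def shp(p,l,z0,z1,thr=.5):
    for c,q,r in best(p,l,thr=thr):
        q=q[(q[:,2]>z0)&(q[:,2]<z1)]
        if len(q)>4: print(l,z0,round(c,2),len(q),*[np.round(x,1) for x in rect(q)],np.median(q[:,2]).round(4))
E
python3 -m crank '{"slide":[[0,0,-0.0115],[0,0,-0.0115],[0,0,-0.0115],[0,0,-0.0115],[0,0,-0.0115],[0,0,-0.0115],[0,0,-0.0115],[0,0,0]],"roll":[-7.1,-7.1,-7.1,-7.1,-7.1,-7.1,-7.1,0],"grip":[0.06,0.06,0.06,0.06,0.06,0.06,0.06,0.06]}' 20
python3 -m crank '{"slide":[[0.03,-0.001,0],[0.03,-0.001,0],[0.03,-0.001,0],[0.03,-0.001,0],[0.03,-0.001,0],[0.03,-0.001,0],[0.03,-0.001,0],[0.03,-0.001,0],[0.03,-0.001,0],[0.03,-0.001,0],[0.03,-0.001,0],[0.03,-0.001,0]],"roll":[0,0,0,0,0,0,0,0,0,0,0,0],"grip":[0.06,0.06,0.06,0.06,0.06,0.06,0.06,0.06,0.06,0.06,0.06,0.06]}'
python3 -m crank '{"slide":[[0.03,-0.001,0],[0.03,-0.001,0],[0.03,-0.001,0],[0.03,-0.001,0],[0.03,-0.001,0],[0.03,-0.001,0],[0.03,-0.001,0],[0.03,-0.001,0],[0.02,-0.001,0],[0.01,0,0],[0,0,0],[0,0,0]],"roll":[0,0,0,0,0,0,0,0,0,0,0,0],"grip":[0.06,0.06,0.06,0.06,0.06,0.06,0.06,0.06,0.06,0.06,0.06,0.06]}'
python3 - <<'E'
from h import *
go(.4386,.0709,.23,72)
p=snap("wrist");save(p,"w1.png");print(np.array(p["tool_from_camera"]).round(3).tolist(),np.array(p["mtx"]).tolist())
shp(p,"guard",.18,.2);shp(p,"guard",.145,.158)
E
```

```text
t: 1.87
position: [0.2426, -0.6045, 0.2964]
orientation: [0.002, 0.81, 0.586, -0.0]
ft_force: [0.3, 0.0, 0.2]
gripper_width: 0.06
gripper_force: 0.0
t: 2.87
position: [0.3445, -0.2563, 0.2936]
orientation: [-0.0, 0.812, 0.583, 0.0]
ft_force: [0.9, 0.8, -0.6]
gripper_width: 0.0599
gripper_force: 0.0
t: 3.87
position: [0.4211, 0.0011, 0.2936]
orientation: [-0.0, 0.812, 0.584, -0.0]
ft_force: [-0.6, -0.7, 0.4]
gripper_width: 0.0599
gripper_force: 0.0
roll -0.5 slide mm [71.8 -4.9 63.6] from [0.4211 0.0011 0.2936] 71.5 tilt [-0.    -0.001]
[[-0.002, -0.973, -0.231, 0.068], [1.0, -0.002, 0.0, -0.001], [-0.001, -0.231, 0.973, -0.171], [0.0, 0.0, 0.0, 1.0]] [[288.5693016801149, 0.0, 253.51811724173186], [0.0, 288.5693016801149, 192.9267370858149], [0.0, 0.0, 1.0]]
guard 0.18 0.63 709 [439.6  74.9] [13.2 43. ] 71.1 0.1909
guard 0.145 0.63 931 [452.  112.4] [  9.9 138.8] 72.4 0.1513
```

View pics/w1.png

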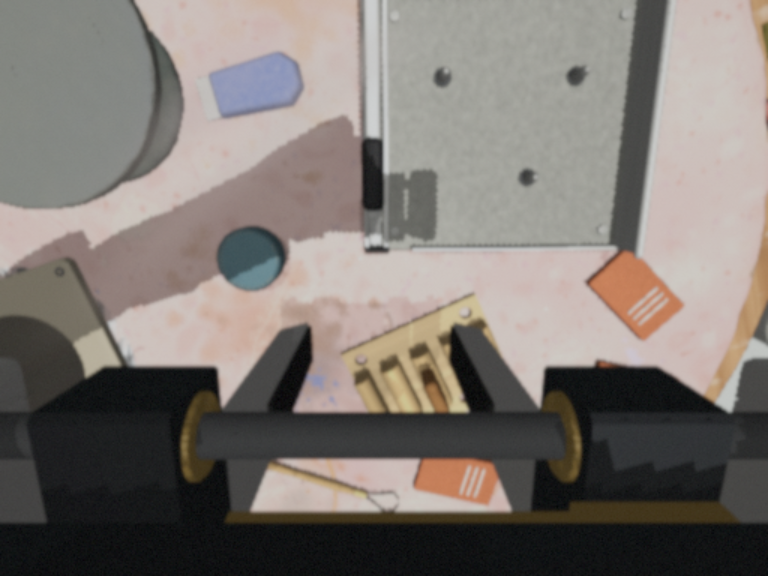

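```bash
python3 -m crank '{"slide":[[0.025,-0.0015,0],[0.025,-0.0015,0],[0.024,-0.0015,0],[0,0,0.03],[0,0,0.03],[0,0,0.03],[0,0,0.02],[0,0,0.015],[0,0,0],[0,0,0]],"roll":[-0.5,0,0,0,0,0,0,0,0,0],"grip":[0.06,0.06,0.06,0.06,0.06,0.06,0.06,0.06,0.06,0.06]}'
python3 -m crank '{"slide":[[0,0,0],[0,0,0],[0,0,0],[0,0,0],[0,0,0],[0,0,0],[0,0,0],[0,0,0]],"roll":[0,0,0,0,0,0,0,0],"grip":[0,0,0,0,0,0,0,0]}' 20
python3 -c "
from h import *
go(.4392,.073,.168,72)"
```

```text
t: 4.85
position: [0.4398, 0.072, 0.1687]
orientation: [-0.0, 0.809, 0.588, -0.001]
ft_force: [0.4, 0.1, 0.9]
gripper_width: 0.0602
gripper_force: 0.0
t: 5.52
position: [0.4398, 0.073, 0.1691]
orientation: [-0.0, 0.809, 0.588, -0.0]
ft_force: [-1.7, 0.6, 3.3]
gripper_width: 0.0138
gripper_force: 20.0
roll 0.1 slide mm [-0.1 -0.5  1.1] from [0.4398 0.073  0.1691] 72.1 tilt [-0. -0.]
```

Gripped (14 mm). Slide +190 mm along tool x (stand +y), in gentle rows, slightly past to find the stop.

```bash
python3 -m crank '{"slide":[[0.01,0,0],[0.018,0,0],[0.018,0,0],[0.018,0,0],[0.018,0,0],[0.018,0,0],[0.018,0,0],[0.018,0,0],[0.018,0,0],[0.014,0,0],[0.01,0,0],[0.006,0,0]],"roll":[0,0,0,0,0,0,0,0,0,0,0,0],"grip":[0,0,0,0,0,0,0,0,0,0,0,0]}'
python3 -m crank '{"slide":[[0.003,0,0],[0.003,0,0],[0.002,0,0],[0,0,0],[0,0,0]],"roll":[0,0,0,0,0],"grip":[0,0,0,0,0]}'
```

```text
t: 6.52
position: [0.4938, 0.2399, 0.168]
orientation: [0.004, 0.809, 0.588, -0.008]
ft_force: [-7.7, -18.5, 11.8]
gripper_width: 0.0141
gripper_force: 20.0
t: 6.93
position: [0.4952, 0.2443, 0.1674]
orientation: [0.005, 0.81, 0.587, -0.01]
ft_force: [-7.7, -18.0, 9.3]
gripper_width: 0.014
gripper_force: 20.0
```

```bash
python3 -m crank '{"slide":[[0.003,0,0],[0.003,0,0],[0.003,0,0],[0,0,0],[0,0,0],[0,0,0]],"roll":[0,0,0,0,0,0],"grip":[0,0,0,0,0,0]}'
python3 - <<'E'
from h import *
p=snap("wrist");shp(p,"guard",.18,.2);shp(p,"guard",.145,.158)
p=snap("top");save(p,"t2.png");shp(p,"guard",.145,.158)
E
```

```text
t: 7.43
position: [0.4975, 0.2514, 0.1666]
orientation: [0.005, 0.81, 0.587, -0.011]
ft_force: [-7.4, -20.6, 7.5]
gripper_width: 0.0138
gripper_force: 20.0
guard 0.18 0.85 955 [491.3 234.9] [14.  44.5] 71.8 0.1906
guard 0.145 0.85 3641 [517.9 316.2] [ 13.3 136.3] 72.0 0.1513
```

```bash
cat >> h.py <<'E'
def studs(p):
    "top centres of the three studs, then seat and yaw by a rigid fit"
    w=cloud(p); m=np.zeros(w.shape[:2],bool)
    for r in finder.regions_of(p,"stand")[:1]:
        l,t,rr,b=[int(v) for v in r["bbox"]]; m[t:b+1,l:rr+1]=1
    m&=(w[...,2]>.028)&(w[...,2]<.042)
    n,lab,st,ce=cv2.connectedComponentsWithStats(m.astype(np.uint8),connectivity=8)
    return [(np.nanmean(w[lab==i],0).round(4),st[i,4],ce[i].round(1)) for i in range(1,n) if 3<=st[i,4]<=200 and max(st[i,2:4])<2.2*min(st[i,2:4])+2]
def fit(A,B):
    "2D rigid: B = R A + t"
    A=np.array(A);B=np.array(B);a=A-A.mean(0);b=B-B.mean(0)
    th=np.arctan2((a[:,0]*b[:,1]-a[:,1]*b[:,0]).sum(),(a*b).sum()); c,s=np.cos(th),np.sin(th)
    t=B.mean(0)-np.array([[c,-s],[s,c]])@A.mean(0); res=B-(A@np.array([[c,s],[-s,c]])+t)
    return t,np.degrees(th),np.abs(res).max()
PAT=np.array([[.064,.047],[-.064,.047],[.024,-.047]])
E
python3 - <<'E'
from h import *
for n in("top","wrist","scene"):
    p=snap(n)
    print(n,studs(p))
E
```

```text
top [(array([0.6882, 0.0322, 0.032 ]), np.int32(3), array([246., 132.])), (array([0.6812, 0.0107, 0.0344]), np.int32(11), array([253.1, 134.1])), (array([ 0.6579, -0.0605,  0.0328]), np.int32(9), array([276.7, 141.8])), (array([0.6511, 0.1015, 0.0323]), np.int32(9), array([223., 144.])), (array([0.6424, 0.1786, 0.0298]), np.int32(4), array([197.5, 147. ])), (array([0.5853, 0.0255, 0.0323]), np.int32(8), array([248.1, 165.5])), (array([ 0.5875, -0.0503,  0.0285]), np.int32(3), array([273.3, 165. ])), (array([0.5306, 0.142 , 0.0336]), np.int32(8), array([209. , 183.5])), (array([ 0.489 , -0.0184,  0.0305]), np.int32(4), array([262.8, 197.5])), (array([ 0.4765, -0.0141,  0.0307]), np.int32(3), array([261.3, 201.7]))]
wrist [(array([0.5419, 0.3264, 0.0394]), np.int32(3), array([274., 103.])), (array([0.6506, 0.107 , 0.0325]), np.int32(69), array([419.9, 261.1]))]
scene [(array([0.6519, 0.1039, 0.033 ]), np.int32(7), array([205.3, 210.1])), (array([0.5825, 0.0273, 0.0341]), np.int32(6), array([232.8, 213.3])), (array([0.5271, 0.1451, 0.0338]), np.int32(7), array([209. , 227.4]))]
```

View pics/t2.png

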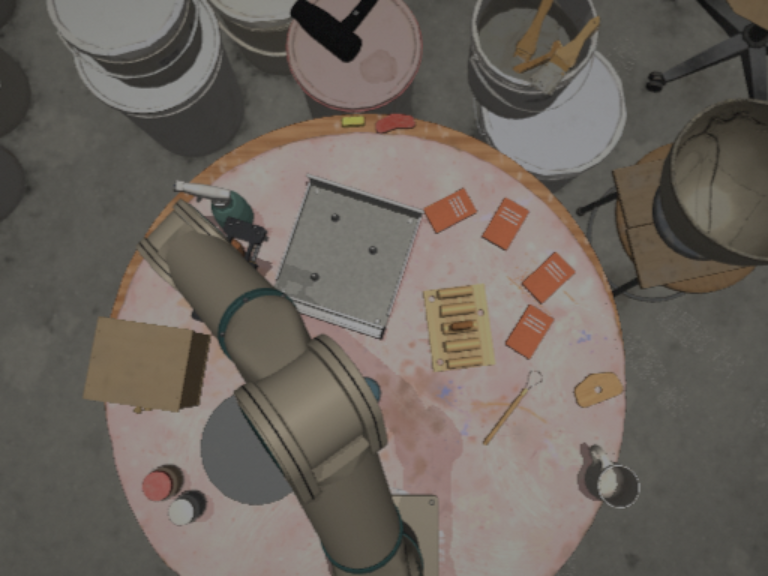

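```bash
python3 -m crank '{"slide":[[0,0,0],[0,0,0],[0,0,0],[0,0,0],[0,0,-0.02],[0,0,-0.03],[0,0,-0.03],[0,0,-0.03],[0,0,-0.03],[0,0,0]],"roll":[0,0,0,0,0,0,0,0,0,0],"grip":[0.06,0.06,0.06,0.06,0.06,0.06,0.06,0.06,0.06,0.06]}'
python3 -m crank '{"slide":[[-0.025,0,0],[-0.025,0,0],[-0.025,0,0],[-0.025,0,0],[-0.025,0,0],[-0.025,0,0],[-0.025,0,0],[-0.025,0,0],[-0.025,0,0],[-0.025,0,0],[0,0,0],[0,0,0]],"roll":[0,0,0,0,0,0,0,0,0,0,0,0],"grip":[0.06,0.06,0.06,0.06,0.06,0.06,0.06,0.06,0.06,0.06,0.06,0.06]}'
python3 - <<'E'
from h import *
go(.42,.01,.3,72)
p=snap("wrist");save(p,"w2.png");shp(p,"guard",.18,.2);S=studs(p);print(S)
E
python3 -m crank '{"slide":[[-0.02,0,0],[-0.02,0,0],[-0.02,0,0],[-0.02,0,0],[-0.03,-0.004,0],[-0.03,-0.004,0],[-0.03,-0.004,0],[-0.03,-0.004,0],[-0.03,-0.004,0],[-0.03,-0.004,0],[0,0,0],[0,0,0]],"roll":[-6.25,-6.25,-6.25,-6.25,0,0,0,0,0,0,0,0],"grip":[0.06,0.06,0.06,0.06,0.06,0.06,0.06,0.06,0.06,0.06,0.06,0.06]}'
python3 - <<'E'
from h import *
go(.43,-.15,.3,97)
p=snap("wrist");save(p,"w3.png")
shp(p,"rack",.07,.09);shp(p,"rack",.03,.044);shp(p,"rack",.004,.014)
E
```

```text
t: 8.82
position: [0.5046, 0.2673, 0.3152]
orientation: [0.0, 0.808, 0.589, 0.006]
ft_force: [-0.3, 0.2, 0.6]
gripper_width: 0.06
gripper_force: 0.0
t: 9.82
position: [0.4251, 0.0257, 0.309]
orientation: [0.0, 0.809, 0.587, 0.0]
ft_force: [0.4, 0.5, 0.3]
gripper_width: 0.0601
gripper_force: 0.0
roll -0.1 slide mm [-16.5  -0.    9. ] from [0.4251 0.0257 0.309 ] 71.9 tilt [0.    0.001]
[]
t: 10.97
position: [0.4122, -0.2342, 0.3085]
orientation: [-0.0, 0.663, 0.749, 0.0]
ft_force: [0.5, -0.4, 1.3]
gripper_width: 0.06
gripper_force: 0.0
roll -0.0 slide mm [81.4 27.9  8.5] from [ 0.4122 -0.2342  0.3085] 97.0 tilt [0.001 0.   ]
rack 0.07 0.91 332 [ 429.2 -145.4] [13.8 40.2] 97.4 0.0782
rack 0.03 0.91 2636 [ 429.4 -145. ] [ 65. 157.] 6.9 0.0359
rack 0.004 0.91 5070 [ 429.5 -145.4] [123.5 164.1] 6.8 0.0074
```

View pics/w3.png

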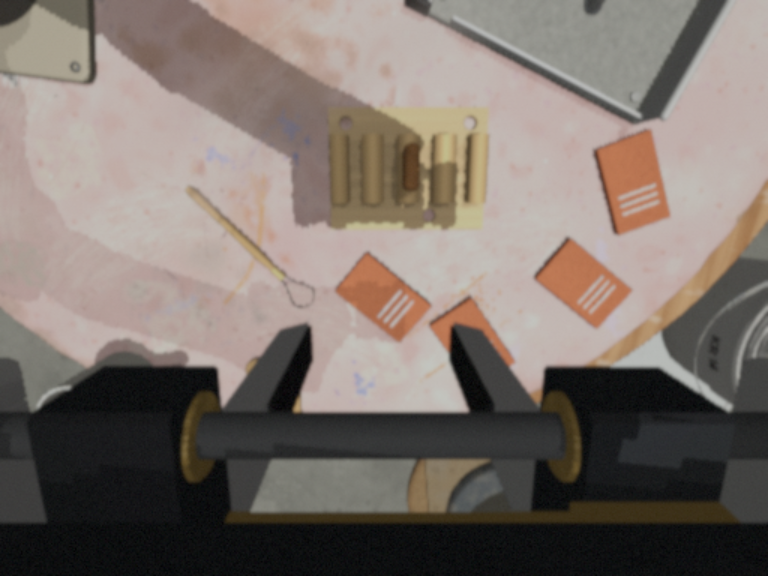

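```bash
python3 -m crank '{"slide":[[0.03,0.01,0],[0.03,0.01,0],[0.026,0.008,0],[0,0,0.035],[0,0,0.035],[0,0,0.035],[0,0,0.035],[0,0,0.035],[0,0,0.03],[0,0,0.02],[0,0,0],[0,0,0]],"roll":[0,0,0,0,0,0,0,0,0,0,0,0],"grip":[0.06,0.06,0.06,0.06,0.06,0.06,0.06,0.06,0.06,0.06,0.06,0.06]}'
python3 - <<'E'
from h import *
go(.4294,-.1453,.052,96.9)
p=snap("wrist");shp(p,"rack",.07,.09);shp(p,"rack",.004,.014)
E
```

```text
t: 12.17
position: [0.4286, -0.1438, 0.0838]
orientation: [-0.001, 0.661, 0.75, -0.0]
ft_force: [0.3, 0.4, 0.5]
gripper_width: 0.0601
gripper_force: 0.0
roll 0.3 slide mm [-1.6  0.6 31.8] from [ 0.4286 -0.1438  0.0838] 97.2 tilt [ 0.001 -0.001]
rack 0.07 0.92 1245 [ 429.1 -144.9] [14. 41.] 96.7 0.0785
rack 0.004 0.92 11506 [ 429.4 -145.4] [123.9 164.4] 7.1 0.0075
```

```bash
python3 -m crank '{"slide":[[-0.001,0.0005,0.016],[0,0,0.0155],[0,0,0],[0,0,0],[0,0,0],[0,0,0],[0,0,0],[0,0,0],[0,0,0],[0,0,0],[0,0,0]],"roll":[0.2,0,0,0,0,0,0,0,0,0,0],"grip":[0.06,0.06,0.06,0,0,0,0,0,0,0,0]}' 40
python3 -c "
from h import *
go(.4294,-.1453,.052,96.9)"
```

```text
t: 13.23
position: [0.4295, -0.146, 0.0526]
orientation: [0.0, 0.663, 0.748, 0.0]
ft_force: [-0.2, -0.1, 2.4]
gripper_width: 0.0139
gripper_force: 40.0
roll -0.0 slide mm [ 0.7 -0.   0.6] from [ 0.4295 -0.146   0.0526] 96.9 tilt [-0.  0.]
```

```bash
python3 -m crank '{"slide":[[0,0,-0.01],[0,0,-0.02],[0,0,-0.03],[0,0,-0.03],[0,0,-0.03],[0,0,-0.03],[0,0,0],[0,0,0],[0,0,0],[0,0,0],[0,0,0],[0,0,0]],"roll":[0,0,0,0,0,0,5,5,5,5,5,0],"grip":[0,0,0,0,0,0,0,0,0,0,0,0]}'
python3 -m crank '{"slide":[[0.02,0.01,0],[0.025,0.013,0],[0.025,0.013,0],[0.025,0.013,0],[0.025,0.013,0],[0.018,0.008,0],[0,0,0],[0,0,0],[0,0,0]],"roll":[0,0,0,0,0,0,0,0,0],"grip":[0,0,0,0,0,0,0,0,0]}'
python3 - <<'E'
from h import *
print(bot.sense()["gripper_width"]);go(.576,.077,.2,72)
p=snap("wrist");save(p,"w4.png");w=cloud(p)
for r in finder.regions_of(p,"stand")[:2]:print(r["confidence"],r["bbox"])
m=(w[...,2]>.026)&(w[...,2]<.045)&(w[...,0]>.45)&(w[...,1]<.25)
n,lab,st,ce=cv2.connectedComponentsWithStats(m.astype(np.uint8))
for i in range(1,n):
    if st[i,4]>15: print(st[i],ce[i].round(1),np.nanmedian(w[lab==i],0).round(4))
shp(p,"rack",.12,.2)
E
```

```text
t: 14.23
position: [0.4287, -0.1458, 0.2021]
orientation: [-0.0, 0.81, 0.586, -0.0]
ft_force: [-0.0, -0.8, -2.5]
gripper_width: 0.0138
gripper_force: 40.0
t: 14.98
position: [0.5376, -0.0373, 0.2018]
orientation: [-0.0, 0.809, 0.587, -0.001]
ft_force: [-0.0, -0.5, -3.0]
gripper_width: 0.0139
gripper_force: 40.0
0.01389832554935686
roll -0.1 slide mm [120.6   1.1   1.8] from [ 0.5376 -0.0373  0.2018] 71.9 tilt [-0.001 -0.002]
0.95 [124.3, 1.0, 384.4, 173.3]
[357   0  17 132 815] [365.   63.9] [0.6924 0.0506 0.0357]
[192  21   9  11  79] [196.   25.9] [0.5314 0.1431 0.0325]
[310  21  10  11  80] [314.5  25.5] [0.6511 0.1038 0.0328]
[272 112   9   9  61] [276.  115.7] [0.5848 0.0284 0.0329]
rack 0.12 0.62 22400 [538.6 -31.4] [112.6 164.6] 161.9 0.1577
```

View pics/w4.png

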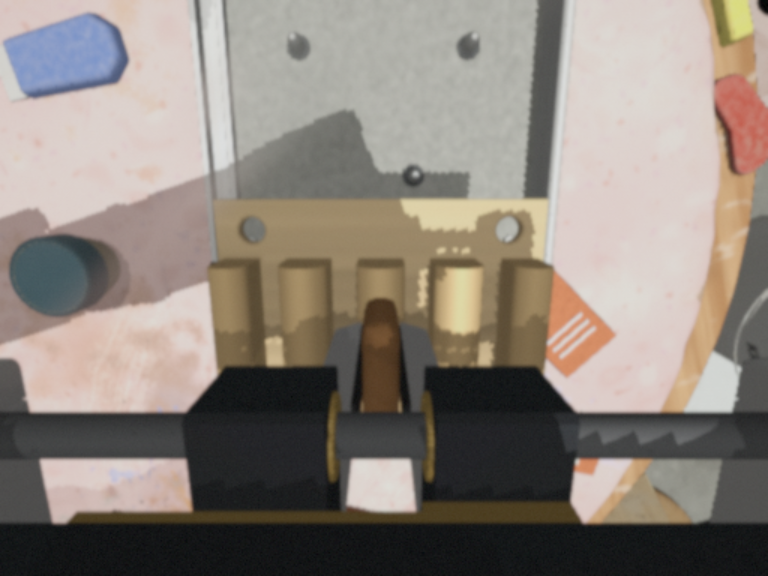

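```bash
cat > m.py <<'E'
from h import *
p=snap("wrist");w=cloud(p);T=pose();K=np.array(p["mtx"]);E=p["E"]
def ray(uv,z):
    d=E[:3,:3]@np.array([(uv[0]-K[0,2])/K[0,0],(uv[1]-K[1,2])/K[1,1],1]);return (E[:3,3]+d*(z-E[2,3])/d[2])
def tool(P): return (T[:3,:3].T@(P-T[:3,3]))*1000
zp=np.nanmedian(w[140:160,200:300,2]);print("plate z",zp)
S=[]
for u,v in((197,30),(313,30),(276,117)):
    q=w[max(v-18,0):v+12,u-14:u+15].reshape(-1,3);q=q[(q[:,2]>.0335)&(q[:,2]<.042)]
    S.append(np.r_[(q[:,:2].min(0)+q[:,:2].max(0))/2,0]);print("stud",len(q),q.mean(0).round(4),S[-1].round(4),q[:,2].max().round(4))
for u,v in((169,153),(339,153)):
    z=w[v-12:v+13,u-12:u+13,2];m=((z<zp-.0022)|np.isnan(z)).astype(np.uint8);n,lab,st,ce=cv2.connectedComponentsWithStats(m)
    i=lab[12,12];uv=ce[i]+[u-12,v-12];P=ray(uv,zp);print("hole",st[i],uv.round(1),P.round(4),tool(P).round(1))
t,yaw,res=fit(PAT[[1,0,2]],np.array(S)[:,:2]);print("seat",t.round(4),yaw.round(2),res)
E
python3 m.py
```

```text
plate z 0.1570634867278688
stud 31 [0.5308 0.1436 0.0353] [0.5309 0.1438 0.    ] 0.0377
stud 31 [0.6519 0.1045 0.0356] [0.652  0.1048 0.    ] 0.0378
stud 25 [0.585  0.0281 0.0352] [0.585  0.0279 0.    ] 0.0379
hole [  3   3  17  18 224] [168.1 152.4] [0.4916 0.0274 0.1571] [ 47.4 -64.5  45.4]
hole [  4   3  17  18 229] [338.7 152.3] [ 0.6123 -0.0125  0.1571] [47.2 62.5 45.3]
seat [0.5768 0.0797] -17.98 0.00045038014842191387
```

```bash
python3 -c "
from h import *
go(.5772,.0793,.096,72)"
python3 -m crank '{"slide":[[0.02,0,0],[0.025,0,0],[0.025,0,0],[0.025,0,0],[0.02,0,0],[0.008,0,0],[0,0,0.03],[0,0,0.03],[0,0,0.03],[0,0,0.01],[0,0,0],[0,0,0]],"roll":[0,0,0,0,0,0,0,0,0,0,0,0],"grip":[0,0,0,0,0,0,0,0,0,0,0,0]}'
python3 -c "
from h import *
go(.5772,.0793,.096,72)"
```

```text
roll -0.2 slide mm [123.4   0.9 106.5] from [ 0.5382 -0.0378  0.2025] 71.8 tilt [-0.001 -0.   ]
t: 16.18
position: [0.5774, 0.0796, 0.1029]
orientation: [0.0, 0.81, 0.587, -0.0]
ft_force: [-0.2, -0.5, -3.3]
gripper_width: 0.0139
gripper_force: 40.0
roll -0.2 slide mm [-0.3 -0.1  6.9] from [0.5774 0.0796 0.1029] 71.8 tilt [-0.  0.]
```

```bash
python3 - <<'E'
from h import *
p=snap("wrist");f=p["frame"][120:190,140:370,::-1];cv2.imwrite("pics/w5.png",cv2.resize(f,None,fx=3.4,fy=3.4,interpolation=cv2.INTER_CUBIC))
E
```

```text
(no output)
```

View pics/w5.png

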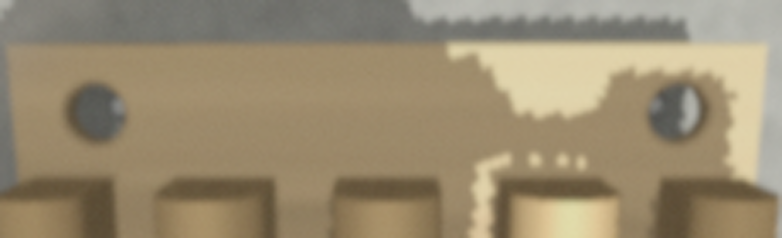

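```bash
cat > m2.py <<'E'
from h import *
p=snap("wrist");w=cloud(p);T=pose();K=np.array(p["mtx"]);E=p["E"]
exec(open("m.py").read().split("\n",2)[2].split("zp=")[0])
zp=np.nanmedian(w[135:140,180:300,2]);print("plate z",zp)
for u,v in((168,152),(339,152)):
    b=w[v-12:v+13,u-12:u+13];z=b[...,2];m=((z<zp-.0022)|np.isnan(z)).astype(np.uint8);n,lab,st,ce=cv2.connectedComponentsWithStats(m)
    i=lab[12,12];uv=ce[i]+[u-12,v-12];P=ray(uv,zp)
    q=b[(lab==i)&(z<.041)&(z>.031)];print("hole",st[i],tool(P).round(1),"stud",len(q),tool(q.mean(0)).round(1),tool((q.min(0)+q.max(0))/2).round(1),q[:,2].max().round(4),"floor",((lab==i)&(z<.02)).sum())
    print(((lab==i)*1+((lab==i)&(z<.041)&(z>.02))+((lab==i)&(z<.02))*2)[2:23:2])
E
python3 m2.py
```

```text
plate z 0.05868272513886841
hole [  4   4  17  18 225] [ 47.2 -64.7  45.5] stud 36 [ 46.1 -66.8  69. ] [ 45.9 -67.3  69.7] 0.038 floor 142
[[0 0 0 0 0 0 0 0 0 0 0 0 0 0 0 0 0 0 0 0 0 0 0 0 0]
 [0 0 0 0 0 0 0 0 0 0 1 3 3 0 0 0 0 0 0 0 0 0 0 0 0]
 [0 0 0 0 0 0 1 1 3 3 3 3 3 3 3 3 3 0 0 0 0 0 0 0 0]
 [0 0 0 0 0 1 1 3 3 3 3 3 3 3 3 3 2 2 2 0 0 0 0 0 0]
 [0 0 0 0 1 1 1 3 3 3 3 3 3 3 3 2 2 2 2 2 0 0 0 0 0]
 [0 0 0 0 1 1 3 3 3 3 3 3 3 3 3 3 2 2 2 2 2 0 0 0 0]
 [0 0 0 0 1 1 1 3 3 3 3 3 3 3 3 3 3 2 2 2 2 0 0 0 0]
 [0 0 0 0 0 1 1 1 3 3 3 3 3 3 3 3 3 3 3 3 0 0 0 0 0]
 [0 0 0 0 0 0 0 1 1 1 3 3 3 3 3 3 3 3 3 0 0 0 0 0 0]
 [0 0 0 0 0 0 0 0 0 0 1 1 1 1 3 3 3 0 0 0 0 0 0 0 0]
 [0 0 0 0 0 0 0 0 0 0 0 0 0 0 0 0 0 0 0 0 0 0 0 0 0]]
hole [  4   4  17  18 223] [47.  62.2 45.9] stud 17 [46.1 63.9 70.2] [45.8 64.3 70.6] 0.0367 floor 163
[[0 0 0 0 0 0 0 0 0 0 0 0 0 0 0 0 0 0 0 0 0 0 0 0 0]
 [0 0 0 0 0 0 0 0 0 0 0 3 3 3 1 0 0 0 0 0 0 0 0 0 0]
 [0 0 0 0 0 0 0 3 3 3 3 3 3 3 3 3 1 1 0 0 0 0 0 0 0]
 [0 0 0 0 0 2 2 3 3 3 3 3 3 3 3 3 3 3 1 0 0 0 0 0 0]
 [0 0 0 0 2 2 2 3 3 3 3 3 3 3 3 3 3 3 1 1 1 0 0 0 0]
 [0 0 0 0 2 2 2 3 3 3 3 3 3 3 3 3 3 3 1 1 0 0 0 0 0]
 [0 0 0 0 2 3 3 3 3 3 3 3 3 3 3 3 3 3 1 1 0 0 0 0 0]
 [0 0 0 0 3 3 3 3 3 3 3 3 3 3 3 3 3 1 1 0 0 0 0 0 0]
 [0 0 0 0 0 3 3 3 3 3 3 3 3 3 3 1 1 1 0 0 0 0 0 0 0]
 [0 0 0 0 0 0 0 0 1 1 1 1 1 1 1 0 0 0 0 0 0 0 0 0 0]
 [0 0 0 0 0 0 0 0 0 0 0 0 0 0 0 0 0 0 0 0 0 0 0 0 0]]
```

```bash
python3 -m crank '{"slide":[[-0.0008,-0.0003,0],[0,0,0.005],[0,0,0.005],[0,0,0.004],[0,0,0],[0,0,0]],"roll":[-0.2,0,0,0,0,0],"grip":[0,0,0,0,0,0]}'
python3 m2.py | grep hole; python3 -c "
from h import *
go(.5772,.0793,.0646,72)"
```

```text
t: 16.78
position: [0.5763, 0.0796, 0.0881]
orientation: [-0.0, 0.809, 0.588, -0.0]
ft_force: [0.3, -0.2, -3.2]
gripper_width: 0.0137
gripper_force: 40.0
hole [  4   4  17  17 225] [ 47.5 -64.7  45.5] stud 108 [ 47.1 -66.1  52.3] [ 47.1 -66.2  52.3] 0.0406 floor 106
hole [  4   4  17  18 227] [47.3 62.4 45.4] stud 136 [47.1 64.8 52.9] [46.9 64.9 52.5] 0.0405 floor 66
roll 0.1 slide mm [-0.1  0.8 23.7] from [0.5765 0.0797 0.0883] 72.1 tilt [-0. -0.]
```

```bash
python3 -m crank '{"slide":[[0,0,0.003],[0,0,0.003],[0,0,0.003],[0,0,0]],"roll":[0,0,0,0],"grip":[0,0,0,0]}'
python3 -m crank '{"slide":[[0,0,0.003],[0,0,0.002],[0,0,0]],"roll":[0,0,0],"grip":[0,0,0]}'
```

```text
t: 17.17
position: [0.5761, 0.0795, 0.0788]
orientation: [-0.0, 0.809, 0.588, -0.0]
ft_force: [0.5, -0.3, -2.6]
gripper_width: 0.0133
gripper_force: 40.0
t: 17.42
position: [0.5762, 0.0795, 0.074]
orientation: [-0.0, 0.809, 0.588, -0.0]
ft_force: [-0.8, 0.3, -2.4]
gripper_width: 0.0139
gripper_force: 40.0
```

```bash
python3 -m crank '{"slide":[[0,0,0.003],[0,0,0.003],[0,0,0.003],[0,0,0.001],[0,0,0.001],[0,0,0]],"roll":[0,0,0,0,0,0],"grip":[0,0,0,0,0,0]}'
python3 -m crank '{"slide":[[0,0,0],[0,0,0],[0,0,0],[0,0,0],[0,0,0]],"roll":[0,0,0,0,0],"grip":[0.045,0.045,0.045,0.045,0.045]}'
python3 -m crank '{"slide":[[0,0,-0.01],[0,0,-0.02],[0,0,-0.03],[0,0,-0.03],[0,0,-0.03],[0,0,-0.03],[0,0,-0.03],[0,0,-0.03],[-0.03,0,0],[-0.03,0,0],[-0.03,0,0],[-0.02,0,0]],"roll":[0,0,0,0,0,0,0,0,0,0,0,0],"grip":[0.06,0.06,0.06,0.06,0.06,0.06,0.06,0.06,0.06,0.06,0.06,0.06]}'
python3 - <<'E'
from h import *
go(.5772,.0793,.3,72)
p=snap("wrist");save(p,"w6.png")
shp(p,"rack",.08,.1);shp(p,"rack",.04,.058);shp(p,"rack",.017,.027)
shp(p,"tile0",.006,.02)
p=snap("top");shp(p,"tile0",.006,.02,.4)
E
```

```text
t: 17.92
position: [0.5766, 0.0796, 0.0646]
orientation: [0.0, 0.809, 0.588, 0.0]
ft_force: [-2.5, -0.5, 7.4]
gripper_width: 0.0136
gripper_force: 40.0
t: 18.33
position: [0.5766, 0.0796, 0.0634]
orientation: [-0.0, 0.809, 0.588, 0.0]
ft_force: [0.3, -0.9, 0.5]
gripper_width: 0.0429
gripper_force: 0.0
t: 19.33
position: [0.5416, -0.0282, 0.2744]
orientation: [0.001, 0.809, 0.587, -0.0]
ft_force: [-0.4, -0.6, -0.2]
gripper_width: 0.0598
gripper_force: 0.0
roll -0.1 slide mm [113.2   0.6 -25.6] from [ 0.5416 -0.0282  0.2744] 71.9 tilt [-0.002  0.001]
rack 0.08 0.81 431 [576.5  80.2] [13.  41.1] 71.7 0.0904
rack 0.04 0.81 3716 [576.   80.4] [ 65.9 157.1] 161.9 0.0478
rack 0.017 0.81 6408 [576.3  80.5] [123.6 163.9] 162.0 0.0194
tile0 0.006 0.96 1416 [ 421.1 -285.2] [58.3 94.8] 147.5 0.0092
tile0 0.006 0.92 1271 [ 530.2 -326.4] [58.  95.6] 132.5 0.0093
tile0 0.006 0.68 2039 [ 668.8 -129.2] [57.6 96. ] 118.5 0.0094
tile0 0.006 0.9 535 [ 422.1 -289.9] [58.2 96.6] 147.2 0.0101
tile0 0.006 0.85 495 [ 529.6 -329.9] [57.6 95.2] 134.2 0.0102
tile0 0.006 0.81 248 [ 677.9 -150.5] [53.5 58.8] 29.3 0.0104
tile0 0.006 0.76 519 [ 641.4 -246.1] [57.7 96.6] 149.3 0.0104
```

```bash
python3 -c "
from h import *
print(np.array(bot.sense()['q']).round(3))"
```

```text
[ 0.183  0.419 -0.277  1.732  0.131  1.008 -0.451]
```

View pics/w6.png

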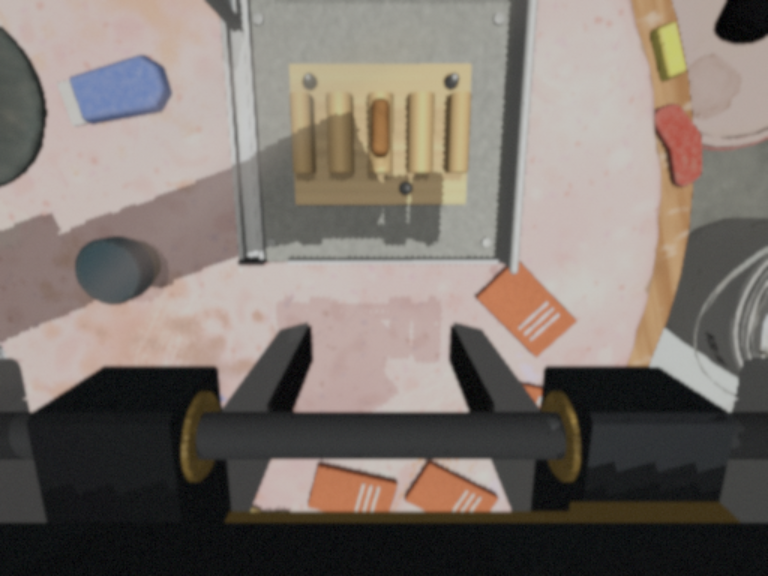

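```bash
python3 -m crank '{"slide":[[0,0,0],[0,0,0],[0,0,0],[0,0,0],[0,0,0],[0,0,0],[0,0,0],[0,0,0],[0,0,0],[0,0,0]],"roll":[-6.8,-6.8,-6.8,-6.8,-6.8,-6.8,-6.8,-6.8,-6.8,0],"grip":[0.08,0.08,0.08,0.08,0.08,0.08,0.08,0.08,0.08,0.08]}'
python3 -m crank '{"slide":[[-0.025,-0.021,0.012],[-0.025,-0.021,0.012],[-0.025,-0.021,0.012],[-0.025,-0.021,0.012],[-0.025,-0.021,0.012],[-0.025,-0.021,0.012],[-0.025,-0.021,0.012],[-0.025,-0.021,0.012],[-0.025,-0.021,0.012],[-0.025,-0.021,0.012],[0,0,0],[0,0,0]],"roll":[0,0,0,0,0,0,0,0,0,0,0,0],"grip":[0.08,0.08,0.08,0.08,0.08,0.08,0.08,0.08,0.08,0.08,0.08,0.08]}'
cat > t.py <<'E'
# find tiles in the wrist view; grip point 39 mm from the centre against tool x; print the move to it
from h import *
import sys
p=snap("wrist");T=pose();a=[o for o in best(p,"tile0",thr=.4)]
for c,q,r in a:
    q=q[(q[:,2]>.004)&(q[:,2]<.02)]
    if len(q)<50: continue
    ce,wh,an=rect(q); print("tile",round(c,2),ce.round(1),np.round(wh,1),round(an,1),np.median(q[:,2]).round(4))
    u=np.array([np.cos(np.radians(an)),np.sin(np.radians(an))]);
    if u@T[:2,0]<0:u=-u
    g=ce/1000-.039*u; go(g[0],g[1],.011,an)
if len(sys.argv)>1: save(p,sys.argv[1])
E
python3 t.py
```

```text
t: 20.52
position: [0.543, -0.0237, 0.2734]
orientation: [-0.0, 0.394, 0.919, 0.0]
ft_force: [-0.2, 0.2, 0.5]
gripper_width: 0.0795
gripper_force: 0.0
t: 21.52
position: [0.5604, -0.3525, 0.1518]
orientation: [-0.001, 0.399, 0.917, -0.0]
ft_force: [-0.5, 1.2, -0.2]
gripper_width: 0.08
gripper_force: 0.0
tile 0.87 [ 421.6 -286.8] [57.6 95.5] 147.5 0.0094
roll -14.2 slide mm [112.9 -23.  142.5] from [ 0.5621 -0.349   0.1535] 133.3 tilt [0.001 0.001]
tile 0.83 [ 641.1 -243.9] [58.2 96.2] 149.0 0.0094
roll -15.7 slide mm [-52.5 130.8 142.5] from [ 0.5621 -0.349   0.1535] 133.3 tilt [0.001 0.001]
tile 0.66 [ 668.5 -130.6] [59.6 96. ] 117.5 0.0094
roll 15.7 slide mm [105.6 195.3 142.5] from [ 0.5621 -0.349   0.1535] 133.3 tilt [0.001 0.001]
```

```bash
cat > t2.py <<'E'
# colour+height tile measure in wrist view near tool; args: [picture name]
from h import *
import sys
p=snap("wrist");T=pose();w=cloud(p);f=p["frame"].astype(float)
m=(w[...,2]>.005)&(w[...,2]<.016)&(f[...,0]>1.5*f[...,2])
m[200:]&=False
n,lab,st,ce=cv2.connectedComponentsWithStats(m.astype(np.uint8))
for i in range(1,n):
    if st[i,4]<300: continue
    q=w[lab==i]; q=q[~np.isnan(q[:,0])]; ce,wh,an=rect(q); print("tile",st[i].tolist(),ce.round(1),np.round(wh,1),round(an,1),np.median(q[:,2]).round(4))
    u=np.array([np.cos(np.radians(an)),np.sin(np.radians(an))])
    if u@T[:2,0]<0:u=-u
    # far end (ahead, along tool x) is seen best: measure the grip point from it
    s=np.percentile(q[:,:2]@u,99.7); lat=ce/1000-u*(ce/1000@u); g=lat+u*(s-.087); go(g[0],g[1],.011,an)
if len(sys.argv)>1: save(p,sys.argv[1])
E
python3 t2.py w7.png
```

```text
tile [152, 0, 81, 104, 4978] [ 421.8 -286.9] [56.9 95. ] 147.1 0.0093
roll -13.7 slide mm [111.  -24.6 142.9] from [ 0.5624 -0.3487  0.1539] 133.4 tilt [0.    0.002]
tile [0, 17, 58, 99, 4296] [ 310.  -416.6] [57.2 92.6] 118.9 0.0072
roll 14.5 slide mm [  20.9 -253.8  142.9] from [ 0.5624 -0.3487  0.1539] 133.4 tilt [0.    0.002]
tile [425, 53, 87, 104, 4769] [ 668.6 -131.1] [58.6 94.8] 117.8 0.0094
roll 15.5 slide mm [102.8 195.5 142.9] from [ 0.5624 -0.3487  0.1539] 133.4 tilt [0.    0.002]
tile [218, 108, 55, 89, 4140] [ 530.1 -328.1] [57.5 95.8] 132.1 0.0094
roll 1.3 slide mm [ -3.2 -10.2 142.9] from [ 0.5624 -0.3487  0.1539] 133.4 tilt [0.    0.002]
tile [336, 118, 67, 82, 3624] [ 640.  -243.7] [57.3 93.3] 148.9 0.0094
roll -15.5 slide mm [-52.7 130.  142.9] from [ 0.5624 -0.3487  0.1539] 133.4 tilt [0.    0.002]
```

View pics/w7.png

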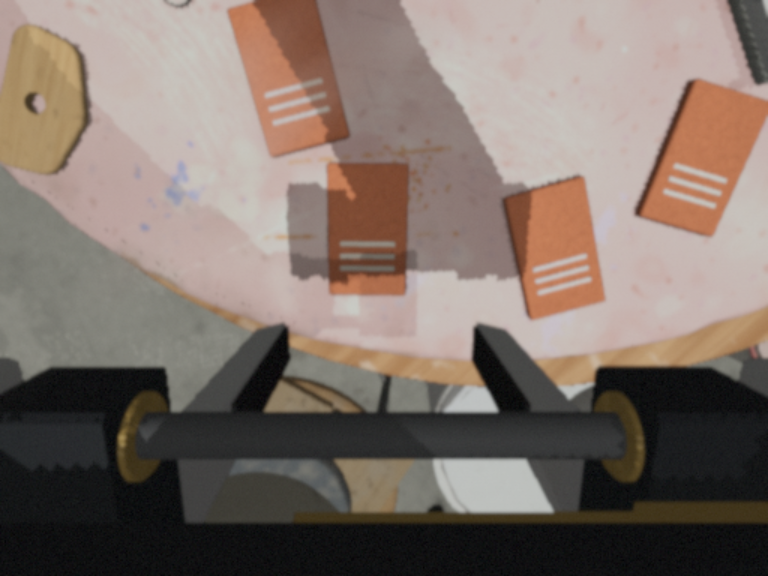

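```bash
python3 -m crank '{"slide":[[-0.002,-0.010,0.02],[0,0,0.03],[0,0,0.03],[0,0,0.025],[0,0,0.015],[0,0,0],[0,0,0]],"roll":[1.2,0,0,0,0,0,0],"grip":[0.08,0.08,0.08,0.08,0.08,0.08,0.08]}'
python3 -c "
from h import *
go(.5567,-.3572,.011,132.3)"
python3 t2.py | grep -A1 530
```

```text
t: 22.25
position: [0.556, -0.3576, 0.0338]
orientation: [-0.0, 0.405, 0.914, 0.0]
ft_force: [0.2, -0.9, 0.8]
gripper_width: 0.0798
gripper_force: 0.0
roll -0.1 slide mm [-0.2  0.8 22.8] from [ 0.556  -0.3576  0.0338] 132.2 tilt [0.001 0.001]
```

```bash
python3 -m crank '{"slide":[[0,0.0005,0.012],[0,0,0.008],[0,0,0.003],[0,0,0],[0,0,0],[0,0,0],[0,0,0],[0,0,0],[0,0,0],[0,0,0]],"roll":[0,0,0,0,0,0,0,0,0,0],"grip":[0.08,0.08,0.08,0.08,0.05,0.05,0.05,0.05,0.05,0.05]}' 6
```

```text
t: 23.13
position: [0.556, -0.3591, 0.0108]
orientation: [0.0, 0.406, 0.914, 0.0]
ft_force: [-0.4, -0.1, 0.9]
gripper_width: 0.058
gripper_force: 6.0
```

```bash
python3 -m crank '{"slide":[[0.0007,0,-0.0114],[0.0022,0,-0.0112],[0.0037,0,-0.0108],[0.005,0,-0.0102],[0.0063,0,-0.0095],[0.0075,0,-0.0086],[0.0086,0,-0.0075],[0.0095,0,-0.0063],[0.0102,0,-0.005],[0.0108,0,-0.0037],[0.0112,0,-0.0022],[0.0114,0,-0.0007]],"roll":[0,0,0,0,0,0,0,0,0,0,0,0],"grip":[0.05,0.05,0.05,0.05,0.05,0.05,0.05,0.05,0.05,0.05,0.05,0.05]}'
python3 - <<'E'
from h import *
s=bot.sense();print(s["gripper_width"],s["gripper_force"],s["ft_force"])
p=snap("wrist");save(p,"w8.png")
E
```

```text
t: 24.13
position: [0.4965, -0.2934, 0.0983]
orientation: [0.0, 0.406, 0.914, -0.0]
ft_force: [-0.2, 0.2, -1.6]
gripper_width: 0.0581
gripper_force: 6.0
0.05809789746157188 5.99960021674633 [-0.22369645  0.16230412 -1.62600199]
```

View pics/w8.png

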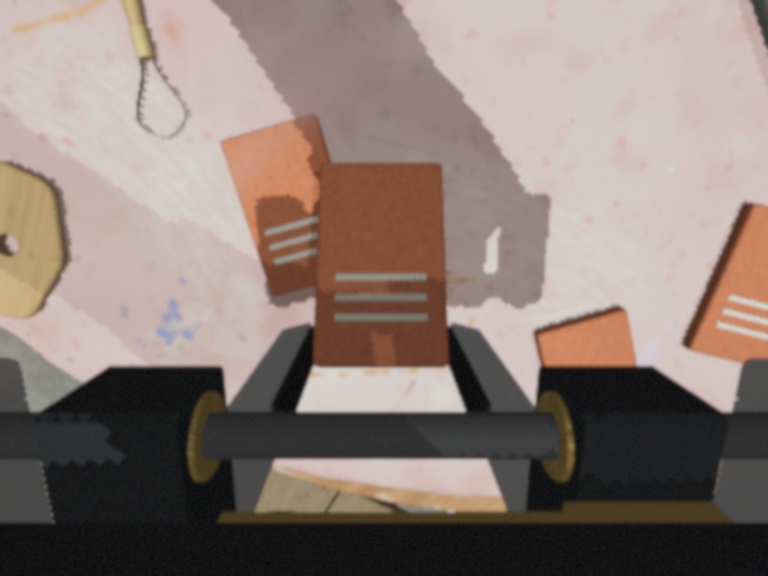

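```bash
cat > tilt.py <<'E'
from h import *
p=snap("wrist");T=pose();w=cloud(p);f=p["frame"].astype(float)
q=((w-T[:3,3])@T[:3,:3])*1000  # tool frame
m=(np.abs(q[...,1])<27)&(q[...,0]>-15)&(q[...,0]<110)&(w[...,2]>.02)&(f[...,0]>1.5*f[...,2])&(np.arange(384)[:,None]<250)
a=q[m]; print("n",len(a)); 
if len(a)>30:
    c=np.polyfit(a[:,0],a[:,2],1); print("tilt deg",np.degrees(np.arctan(c[0])).round(1),"x",np.percentile(a[:,0],[1,99]).round(1),"z",np.percentile(a[:,2],[1,99]).round(1))
s=bot.sense();print(s["gripper_width"],s["gripper_force"],s["position"].round(4) if hasattr(s["position"],"round") else s["position"])
E
python3 tilt.py
python3 -m crank '{"slide":[[0,0,0],[0,0,0],[0,0,0],[0,0,0],[0,0,0],[0,0,0]],"roll":[0,0,0,0,0,0],"grip":[0.05,0.05,0.05,0.05,0.05,0.05]}' 3
python3 tilt.py
```

```text
n 9895
tilt deg 27.3 x [-3.1 79.3] z [-1.  41.7]
0.05816213536458892 5.9999799728393555 [ 0.4956 -0.2924  0.098 ]
t: 24.73
position: [0.4981, -0.2949, 0.0979]
orientation: [0.001, 0.406, 0.914, -0.0]
ft_force: [0.9, -1.0, 2.4]
gripper_width: 0.0583
gripper_force: 3.0
n 5739
tilt deg 62.6 x [-8.  36.5] z [-1.6 76.4]
0.05787457225730952 3.006189689040184 [ 0.498  -0.2947  0.0979]
```

```bash
python3 -m crank '{"slide":[[0,0,-0.01],[0,0,-0.01],[0,0,-0.01],[0,0,0],[0,0,0],[0,0,0],[0,0,0],[0,0,0]],"roll":[0,0,0,0,0,0,0,0],"grip":[0.05,0.05,0.05,0.05,0.05,0.05,0.05,0.05]}'
python3 tilt.py; python3 -c "
from h import *
go(.50,-.14,.13,162)"
```

```text
t: 25.45
position: [0.4969, -0.2942, 0.1271]
orientation: [-0.0, 0.406, 0.914, 0.0]
ft_force: [-0.5, -0.8, -0.4]
gripper_width: 0.0579
gripper_force: 3.0
n 4418
tilt deg 75.7 x [-7.6 18.5] z [-1.3 88.2]
0.057948545207493304 2.9990286380052567 [ 0.497  -0.2942  0.1271]
roll -29.9 slide mm [ 44.8 147.6  -2.9] from [ 0.497  -0.2942  0.1271] 132.1 tilt [ 0.001 -0.   ]
```

```bash
python3 -m crank '{"slide":[[0,0,0],[0,0,0],[0,0,0],[0,0,0],[0,0,0],[0.012,0.037,0],[0.012,0.037,0],[0.012,0.037,0],[0.012,0.037,0],[0,0,0],[0,0,0],[0,0,0]],"roll":[-6,-6,-6,-6,-6,0,0,0,0,0,0,0],"grip":[0.05,0.05,0.05,0.05,0.05,0.05,0.05,0.05,0.05,0.05,0.05,0.05]}'
python3 tilt.py
python3 -m crank '{"slide":[[0,0,0.01],[0,0,0.01],[0,0,0.008],[0,0,0.005],[0,0,0.003],[0,0,0]],"roll":[0,0,0,0,0,0],"grip":[0.05,0.05,0.05,0.05,0.05,0.05]}'
python3 tilt.py
```

```text
t: 26.5
position: [0.4972, -0.1393, 0.1275]
orientation: [-0.0, 0.156, 0.988, -0.0]
ft_force: [-0.3, -0.7, -0.7]
gripper_width: 0.0575
gripper_force: 3.0
n 3532
tilt deg 80.0 x [-7.4  9.8] z [ 1.4 91.4]
0.05773889196360182 2.991722971200943 [ 0.4971 -0.1401  0.1274]
t: 27.05
position: [0.497, -0.1387, 0.0909]
orientation: [-0.0, 0.156, 0.988, 0.0]
ft_force: [0.5, -1.5, -1.2]
gripper_width: 0.0581
gripper_force: 3.0
n 3634
tilt deg 79.5 x [-8.2  7.1] z [-5.8 69.7]
0.05785485077099539 2.9986469820141792 [ 0.4967 -0.1389  0.0911]
```

```bash
python3 -m crank '{"slide":[[0,0,0.002],[0,0,0.002],[0.003,0,0],[0.003,0,0],[0.003,0,-0.001],[0.003,0,0],[0.003,0,0],[0,0,0],[0,0,0]],"roll":[0,0,0,0,0,0,0,0,0],"grip":[0.05,0.05,0.05,0.05,0.05,0.05,0.05,0.05,0.05]}'
python3 tilt.py
```

```text
t: 27.85
position: [0.4826, -0.1341, 0.0885]
orientation: [-0.0, 0.156, 0.988, -0.0]
ft_force: [-0.4, 0.5, -1.3]
gripper_width: 0.0581
gripper_force: 3.0
n 3208
tilt deg 82.8 x [-6.2  2.8] z [-8.9 66.5]
0.057801121858768734 2.9991604015231133 [ 0.4829 -0.1341  0.0886]
```

```bash
python3 -m crank '{"slide":[[0,0,0.002],[0,0,0.001],[0.003,0,0],[0.003,0,0],[0.003,0,0],[0.003,0,0],[0,0,0],[0,0,0]],"roll":[0,0,0,0,0,0,0,0],"grip":[0.05,0.05,0.05,0.05,0.05,0.05,0.05,0.05]}'
python3 tilt.py
```

```text
t: 28.57
position: [0.471, -0.1303, 0.0855]
orientation: [-0.0, 0.156, 0.988, -0.0]
ft_force: [0.0, -0.5, -0.4]
gripper_width: 0.058
gripper_force: 3.0
n 2429
tilt deg -81.3 x [-5.5  1. ] z [-11.1  62.9]
0.05801277835688788 3.0000484362244606 [ 0.4712 -0.1303  0.0855]
```

```bash
cat > tilt.py <<'E'
from h import *
import sys
p=snap("wrist");T=pose();w=cloud(p);f=p["frame"].astype(float)
q=((w-T[:3,3])@T[:3,:3])*1000  # tool frame
m=(np.abs(q[...,1])<22)&(q[...,0]>-20)&(q[...,0]<110)&(w[...,2]>.008)&(f[...,0]>1.4*f[...,2])&(np.arange(384)[:,None]<250)
a=q[m]; print("n",len(a),"ztop",np.percentile(a[:,2],1).round(1))
for z in range(-15,100,10):
    b=a[(a[:,2]>z)&(a[:,2]<z+10)]
    if len(b)>20: print(z+5,"x",np.median(b[:,0]).round(1),len(b),end="; ")
b=a[a[:,2]>5]; c=np.polyfit(b[:,2],b[:,0],1); print("\nlean deg (bottom ahead +)",np.degrees(np.arctan(c[0])).round(1),"front x at z=0",c[1].round(1))
s=bot.sense();print(s["gripper_width"],np.array(s["ft_force"]).round(1))
if len(sys.argv)>1: save(p,sys.argv[1])
E
python3 tilt.py
```

```text
n 2242 ztop -11.0
-10 x -1.6 932; 0 x 0.1 322; 10 x -0.6 155; 20 x -1.4 73; 30 x -2.3 147; 40 x -3.2 176; 50 x -4.1 160; 60 x -4.9 131; 70 x -5.8 131; 
lean deg (bottom ahead +) -4.8 front x at z=0 0.1
0.05790624456589007 [ 0.2 -0.5 -0.3]
```

```bash
python3 -m crank '{"slide":[[0,0,0.001],[-0.003,0,0],[-0.003,0,0],[0,0,0],[0,0,0]],"roll":[0,0,0,0,0],"grip":[0.05,0.05,0.05,0.05,0.05]}'
python3 tilt.py
```

```text
t: 29.08
position: [0.4778, -0.1325, 0.0846]
orientation: [0.0, 0.156, 0.988, 0.0]
ft_force: [0.4, 0.2, 0.5]
gripper_width: 0.0578
gripper_force: 3.0
n 2609 ztop -11.9
-10 x -1.7 899; 0 x -0.2 399; 10 x -0.2 176; 20 x -0.2 187; 30 x -0.3 156; 40 x -0.4 224; 50 x -0.4 211; 60 x -0.5 163; 70 x -0.5 157; 80 x -0.6 37; 
lean deg (bottom ahead +) -0.4 front x at z=0 -0.1
0.05817349277900341 [ 1.3 -0.9  2.1]
```

```bash
python3 -m crank '{"slide":[[0,0,0],[0,0,0],[0,0,0],[0,0,-0.01],[0,0,-0.02],[0,0,-0.03],[0,0,-0.03],[0,0,-0.03],[0,0,0],[0,0,0]],"roll":[0,0,0,0,0,0,0,0,0,0],"grip":[0.05,0.05,0.05,0.05,0.05,0.05,0.05,0.05,0.05,0.05]}' 20
python3 tilt.py; python3 -c "
from h import *
go(.6228,.0651,.205,162)"
```

```text
t: 29.97
position: [0.4777, -0.1325, 0.2061]
orientation: [0.001, 0.156, 0.988, -0.0]
ft_force: [-0.2, 0.7, -1.4]
gripper_width: 0.0577
gripper_force: 20.0
n 2618 ztop -13.2
-10 x -2.3 959; 0 x -1.0 398; 10 x -1.1 163; 20 x -1.2 158; 30 x -1.3 184; 40 x -1.4 225; 50 x -1.5 180; 60 x -1.6 179; 70 x -1.7 159; 
lean deg (bottom ahead +) -0.6 front x at z=0 -1.0
0.05769079513943371 [-0.   0.7 -1.1]
roll 0.1 slide mm [-7.800e+01  2.331e+02 -2.000e-01] from [ 0.4766 -0.1325  0.2048] 162.1 tilt [ 0.    -0.001]
```

```bash
python3 -m crank '{"slide":[[-0.008,0.02,0],[-0.01,0.03,0],[-0.01,0.03,0],[-0.01,0.03,0],[-0.01,0.03,0],[-0.01,0.03,0],[-0.01,0.03,0],[-0.01,0.033,0],[0,0,0.02],[0,0,0.02],[0,0,0.02],[0,0,0]],"roll":[0,0,0,0,0,0,0,0,0,0,0,0],"grip":[0.05,0.05,0.05,0.05,0.05,0.05,0.05,0.05,0.05,0.05,0.05,0.05]}'
python3 -m crank '{"slide":[[0,0,0],[0,0,0],[0,0,0]],"roll":[0,0,0],"grip":[0.05,0.05,0.05]}'
cat > s.py <<'E'
# hover check: tile front x vs bars ahead, in tool frame
from h import *
import sys
p=snap("wrist");T=pose();w=cloud(p);q=((w-T[:3,3])@T[:3,:3])*1000
d=bot.sense();print("T",T[:3,3].round(4),np.array(d["ft_force"]).round(1))
f=p["frame"].astype(float)
o=[r for r in best(p,"rack",thr=.3)]
if o:
    c,a,r=o[0]; print("rack conf",round(c,2)); shp(p,"rack",.08,.1,.3);shp(p,"rack",.017,.027,.3);shp(p,"rack",.04,.058,.3)
# bars profile near |y|<20
m=(np.abs(q[...,1])<14)&(w[...,2]>.015)&(w[...,2]<.055)&(q[...,0]>-40)&(q[...,0]<130)&(f[...,0]<1.9*f[...,2])
a=np.c_[q[m],w[m][:,2]];a=a[a[:,3]>.044]
h,e=np.histogram(a[:,0],bins=np.arange(-40,131,4));print("bar tops",{int(e[i]):int(h[i]) for i in range(len(h)) if h[i]>0})
for i in(0,1,2,3,4):
    pass
if len(sys.argv)>1: save(p,sys.argv[1])
E
python3 s.py w9.png; python3 tilt.py; python3 -c "
from h import *
go(.6228,.0651,.1046,162)"
```

```text
t: 31.02
position: [0.6187, 0.0644, 0.1386]
orientation: [-0.005, 0.155, 0.988, -0.002]
ft_force: [-0.4, -0.8, -1.3]
gripper_width: 0.0578
gripper_force: 20.0
t: 31.27
position: [0.6237, 0.0656, 0.1455]
orientation: [0.001, 0.156, 0.988, 0.0]
ft_force: [-0.3, 0.8, -0.3]
gripper_width: 0.0574
gripper_force: 20.0
T [0.6238 0.0655 0.1457] [ 0.6  0.2 -1. ]
rack conf 0.83
rack 0.08 0.83 916 [593.   89.6] [33.8 75.1] 29.2 0.0906
rack 0.017 0.83 11290 [575.3  80. ] [124.5 163.9] 162.0 0.0194
rack 0.04 0.83 5911 [570.3  81.6] [ 66.3 146.4] 162.0 0.0478
bar tops {4: 58, 8: 118, 12: 120, 16: 122, 20: 147, 24: 10, 56: 84, 60: 3, 76: 109, 80: 140, 84: 154, 88: 153, 92: 123, 96: 8, 108: 2, 112: 183, 116: 167, 120: 165, 124: 131}
n 8347 ztop -11.5
-10 x -1.7 908; 0 x -0.0 397; 10 x -0.1 173; 20 x -0.2 189; 30 x -0.2 152; 40 x -0.3 229; 50 x 48.7 772; 60 x 45.5 498; 70 x -0.5 189; 80 x -0.6 141; 90 x 57.2 107; 100 x 61.1 2426; 
lean deg (bottom ahead +) 25.5 front x at z=0 0.0
0.057646514629690275 [-0.4 -0.  -1.1]
roll 0.1 slide mm [ 0.5 -0.4 40.6] from [0.6234 0.0653 0.1452] 162.1 tilt [-0.001  0.   ]
```

View pics/w9.png

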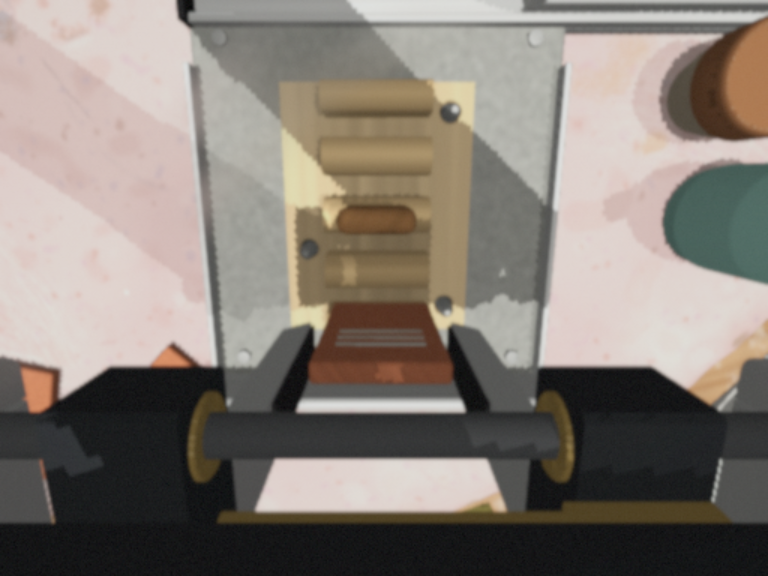

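```bash
python3 -m crank '{"slide":[[0.0017,-0.001,0],[0,0,0.006],[0,0,0.006],[0,0,0.006],[0,0,0.005],[0,0,0]],"roll":[0,0,0,0,0,0],"grip":[0.05,0.05,0.05,0.05,0.05,0.05]}'
python3 -m crank '{"slide":[[0,0,0.005],[0,0,0.005],[0,0,0.003],[0,0,0]],"roll":[0,0,0,0],"grip":[0.05,0.05,0.05,0.05]}'
```

```text
t: 32.07
position: [0.6202, 0.0647, 0.1199]
orientation: [-0.001, 0.156, 0.988, -0.0]
ft_force: [0.2, -0.9, -0.5]
gripper_width: 0.0576
gripper_force: 20.0
t: 32.4
position: [0.6207, 0.0648, 0.1077]
orientation: [-0.001, 0.156, 0.988, -0.0]
ft_force: [-1.0, 0.1, -1.5]
gripper_width: 0.058
gripper_force: 20.0
```

```bash
python3 -m crank '{"slide":[[0,0,0.002],[0,0,0.002],[0,0,0],[0,0,0]],"roll":[0,0,0,0],"grip":[0.05,0.05,0.05,0.05]}' 10
python3 -m crank '{"slide":[[0,0,0],[0,0,0],[0,0,0],[0,0,0],[0,0,-0.02],[0,0,-0.03],[0,0,-0.03],[0,0,-0.03],[0,0,-0.03],[0,0,0]],"roll":[0,0,0,0,0,0,0,0,0,0],"grip":[0.075,0.075,0.075,0.08,0.08,0.08,0.08,0.08,0.08,0.08]}'
python3 - <<'E'
from h import *
for n in("wrist","top"):
    p=snap(n);w=cloud(p);f=p["frame"].astype(float)
    m=(w[...,2]>.07)&(w[...,2]<.16)&(f[...,0]>1.4*f[...,2])&(abs(w[...,0]-.6)<.1)&(abs(w[...,1]-.08)<.1)
    q=w[m];print(n,len(q),q.mean(0).round(4) if len(q) else "",np.percentile(q[:,2],[2,50,98]).round(4) if len(q) else "")
    shp(p,"rack",.017,.027,.3);shp(p,"tile0",.004,.016,.3)
    save(p,n+"10.png")
E
```

```text
t: 32.73
position: [0.6213, 0.065, 0.1047]
orientation: [0.0, 0.156, 0.988, 0.0]
ft_force: [-0.2, 0.2, -2.4]
gripper_width: 0.0582
gripper_force: 10.0
t: 33.57
position: [0.6245, 0.0665, 0.251]
orientation: [0.005, 0.156, 0.988, 0.002]
ft_force: [0.5, 0.7, 0.2]
gripper_width: 0.08
gripper_force: 0.0
wrist 1221 [0.607  0.0703 0.1005] [0.0763 0.0977 0.1163]
rack 0.017 0.8 6093 [575.4  80. ] [124.2 163.9] 162.0 0.0194
tile0 0.004 0.85 1236 [ 622.2 -231.6] [53.4 58.1] 59.8 0.0093
tile0 0.004 0.74 1732 [ 662.8 -132.5] [46.1 97. ] 117.9 0.0094
tile0 0.004 0.39 22 [591.   37.3] [ 65.9 160.1] 22.9 0.0117
top 80 [0.5762 0.0768 0.0884] [0.073  0.0901 0.0958]
rack 0.017 0.8 691 [573.4  78.6] [122.4 157.4] 162.2 0.0207
rack 0.017 0.43 539 [574.2 173.5] [218.  422.2] 72.1 0.0215
tile0 0.004 0.86 538 [ 641.  -246.1] [57.5 95.8] 148.7 0.0096
tile0 0.004 0.8 498 [ 668.5 -132.6] [56.6 93.5] 117.6 0.0098
tile0 0.004 0.8 400 [ 430.3 -296.2] [59.8 71.4] 146.7 0.0095
```

View pics/wrist10.png

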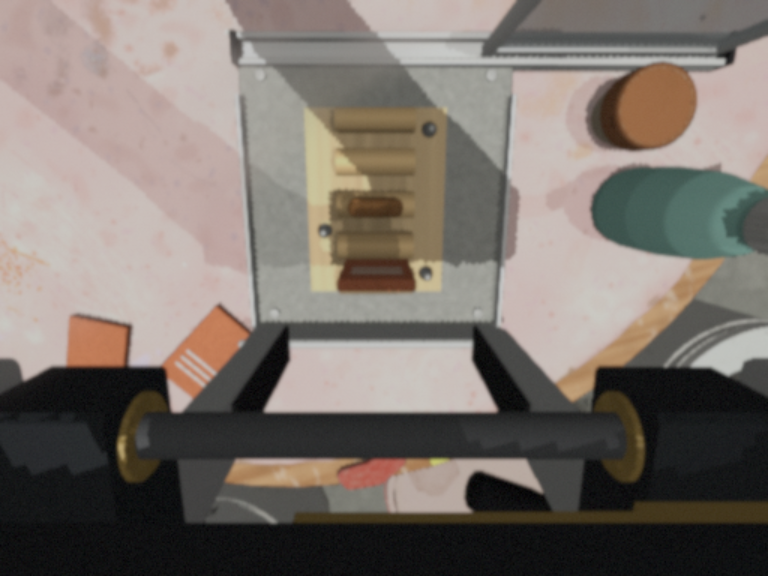

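```bash
python3 -m crank '{"slide":[[0,0,0],[0,0,0],[-0.021,-0.026,0.01],[-0.021,-0.026,0.01],[-0.021,-0.026,0.01],[-0.021,-0.026,0.01],[-0.021,-0.026,0.01],[-0.021,-0.026,0.01],[-0.021,-0.026,0.01],[-0.021,-0.026,0.01],[-0.021,-0.026,0.01],[-0.021,-0.026,0.01]],"roll":[6.5,6.5,0,0,0,0,0,0,0,0,0,0],"grip":[0.08,0.08,0.08,0.08,0.08,0.08,0.08,0.08,0.08,0.08,0.08,0.08]}'
python3 -m crank '{"slide":[[0,0,0],[0,0,0],[0,0,0]],"roll":[0,0,0],"grip":[0.08,0.08,0.08]}'
python3 t2.py
```

```text
t: 34.87
position: [0.667, -0.2675, 0.1425]
orientation: [-0.001, 0.267, 0.964, 0.0]
ft_force: [0.3, -0.1, 0.4]
gripper_width: 0.0804
gripper_force: 0.0
t: 35.12
position: [0.6673, -0.2647, 0.1434]
orientation: [-0.001, 0.266, 0.964, 0.001]
ft_force: [-0.0, 1.2, -0.3]
gripper_width: 0.0801
gripper_force: 0.0
tile [67, 0, 65, 37, 1880] [ 448.9 -303.7] [31.9 58.3] 58.6 0.0092
roll -89.4 slide mm [ 90.  166.1 133.2] from [ 0.6678 -0.2637  0.1442] 149.2 tilt [0.002 0.001]
tile [317, 69, 98, 108, 4783] [ 668.7 -130.8] [57.7 95.2] 117.5 0.0094
roll 31.7 slide mm [ 77.4  62.1 133.2] from [ 0.6678 -0.2637  0.1442] 149.2 tilt [0.002 0.001]
tile [230, 112, 56, 88, 4326] [ 640.4 -243.1] [57.4 92. ] 148.9 0.0094
roll 0.3 slide mm [ -6.9   3.5 133.2] from [ 0.6678 -0.2637  0.1442] 149.2 tilt [0.002 0.001]
```

```bash
python3 -m crank '{"slide":[[-0.006,0.0035,0.02],[0,0,0.03],[0,0,0.03],[0,0,0.025],[0,0,0.015],[0,0,0],[0,0,0],[0,0,0],[0,0,0]],"roll":[0.3,0,0,0,0,0,0,0,0],"grip":[0.08,0.08,0.08,0.08,0.08,0.08,0.08,0.08,0.08]}'
python3 -c "
from h import *
go(.6739,-.2633,.011,148.9)"
```

```text
t: 35.92
position: [0.6764, -0.2661, 0.027]
orientation: [0.002, 0.269, 0.963, 0.0]
ft_force: [0.1, 0.9, 0.5]
gripper_width: 0.0801
gripper_force: 0.0
roll -0.1 slide mm [ 3.6  1.1 16. ] from [ 0.6764 -0.2661  0.027 ] 148.8 tilt [-0.004  0.001]
```

```bash
python3 -m crank '{"slide":[[0.003,0.001,0.008],[0,0,0.005],[0,0,0.003],[0,0,0],[0,0,0],[0,0,0],[0,0,0],[0,0,0],[0,0,0],[0,0,0]],"roll":[0,0,0,0,0,0,0,0,0,0],"grip":[0.08,0.08,0.08,0.08,0.05,0.05,0.05,0.05,0.05,0.05]}' 3
python3 -m crank '{"slide":[[0.0007,0,-0.0114],[0.0022,0,-0.0112],[0.0037,0,-0.0108],[0.005,0,-0.0102],[0.0063,0,-0.0095],[0.0075,0,-0.0086],[0.0086,0,-0.0075],[0.0095,0,-0.0063],[0.0102,0,-0.005],[0.0108,0,-0.0037],[0.0112,0,-0.0022],[0.0114,0,-0.0007]],"roll":[0,0,0,0,0,0,0,0,0,0,0,0],"grip":[0.05,0.05,0.05,0.05,0.05,0.05,0.05,0.05,0.05,0.05,0.05,0.05]}'
python3 tilt.py
```

```text
t: 36.75
position: [0.6726, -0.2637, 0.0085]
orientation: [0.0, 0.269, 0.963, 0.0]
ft_force: [0.0, -0.3, -0.5]
gripper_width: 0.058
gripper_force: 3.0
t: 37.75
position: [0.5972, -0.218, 0.0966]
orientation: [0.0, 0.269, 0.963, -0.0]
ft_force: [-0.3, -0.5, -1.6]
gripper_width: 0.0583
gripper_force: 3.0
n 4561 ztop -6.0
-10 x -4.9 313; 0 x -2.6 1277; 10 x 1.6 462; 20 x 5.3 379; 30 x 8.9 362; 40 x 13.1 461; 50 x 16.8 415; 60 x 20.5 358; 70 x 24.0 326; 80 x 27.0 208; 
lean deg (bottom ahead +) 20.0 front x at z=0 -1.4
0.05765546054759684 [-2.5  1.2 -0.9]
```

```bash
python3 -m crank '{"slide":[[0,0,0.003],[0,0,0.003],[0,0,0.001],[0.003,0,0],[0.003,0,0],[0.003,0,0],[0.003,0,0],[0.003,0,0],[0.003,0,0],[0.003,0,0],[0,0,0]],"roll":[0,0,0,0,0,0,0,0,0,0,0],"grip":[0.05,0.05,0.05,0.05,0.05,0.05,0.05,0.05,0.05,0.05,0.05]}'
python3 tilt.py
```

```text
t: 38.72
position: [0.5796, -0.2072, 0.0887]
orientation: [-0.0, 0.269, 0.963, -0.0]
ft_force: [1.0, 1.4, -0.3]
gripper_width: 0.0581
gripper_force: 3.0
n 4441 ztop -5.7
-10 x -1.6 219; 0 x 0.4 1334; 10 x 4.8 488; 20 x 8.4 335; 30 x 12.0 352; 40 x 16.2 457; 50 x 19.8 405; 60 x 23.4 357; 70 x 27.1 321; 80 x 29.9 173; 
lean deg (bottom ahead +) 20.0 front x at z=0 1.7
0.05804008967316056 [-0.6 -0.7 -1.9]
```

```bash
python3 -m crank '{"slide":[[0,0,0.003],[0,0,0.003],[0,0,0.002],[0.003,0,0],[0.003,0,0],[0.003,0,0],[0.003,0,0],[0.003,0,-0.001],[0.003,0,0],[0,0,0]],"roll":[0,0,0,0,0,0,0,0,0,0],"grip":[0.05,0.05,0.05,0.05,0.05,0.05,0.05,0.05,0.05,0.05]}'
python3 tilt.py
```

```text
t: 39.6
position: [0.5635, -0.1977, 0.0814]
orientation: [-0.001, 0.269, 0.963, -0.0]
ft_force: [-0.1, -0.9, -0.2]
gripper_width: 0.0579
gripper_force: 3.0
n 3253 ztop -12.5
-10 x -3.2 558; 0 x -1.5 580; 10 x 0.7 295; 20 x 2.5 278; 30 x 4.7 366; 40 x 6.6 369; 50 x 8.7 308; 60 x 10.6 280; 70 x 12.6 219; 
lean deg (bottom ahead +) 11.3 front x at z=0 -1.3
0.05790135305978873 [-0.3  0.6  0.3]
```

```bash
python3 -m crank '{"slide":[[0.003,0,0],[0.003,0,0],[0.003,0,0],[0.003,0,-0.0005],[0.003,0,-0.0005],[0,0,0]],"roll":[0,0,0,0,0,0],"grip":[0.05,0.05,0.05,0.05,0.05,0.05]}'
python3 tilt.py
```

```text
t: 40.15
position: [0.5509, -0.19, 0.0825]
orientation: [-0.001, 0.269, 0.963, -0.0]
ft_force: [-0.6, 0.1, -1.8]
gripper_width: 0.058
gripper_force: 3.0
n 2767 ztop -13.4
-10 x -2.5 571; 0 x -1.6 495; 10 x -0.5 227; 20 x 0.5 182; 30 x 1.6 308; 40 x 2.5 285; 50 x 3.5 268; 60 x 4.5 241; 70 x 5.6 187; 
lean deg (bottom ahead +) 5.8 front x at z=0 -1.5
0.05789166289895927 [ 0.5  0.1 -0.9]
```

```bash
python3 -m crank '{"slide":[[0,0,0.001],[0.003,0,0],[0.003,0,0],[0.002,0,0],[0,0,0.001],[0,0,0]],"roll":[0,0,0,0,0,0],"grip":[0.05,0.05,0.05,0.05,0.05,0.05]}'
python3 tilt.py
```

```text
t: 40.7
position: [0.5453, -0.1864, 0.081]
orientation: [0.0, 0.269, 0.963, -0.0]
ft_force: [-0.0, 0.2, 2.2]
gripper_width: 0.058
gripper_force: 3.0
n 2754 ztop -13.9
-10 x -2.9 587; 0 x -2.1 425; 10 x -1.0 259; 20 x -0.2 239; 30 x 0.7 307; 40 x 1.6 286; 50 x 2.5 249; 60 x 3.4 235; 70 x 4.2 164; 
lean deg (bottom ahead +) 5.0 front x at z=0 -1.9
0.058143058004119036 [-1.2  0.4  2.9]
```

```bash
python3 -m crank '{"slide":[[0.003,0,0],[0.003,0,0],[0.002,0,0],[0,0,0],[0,0,0]],"roll":[0,0,0,0,0],"grip":[0.05,0.05,0.05,0.05,0.05]}'
python3 tilt.py
```

```text
t: 41.17
position: [0.5379, -0.182, 0.0806]
orientation: [-0.0, 0.269, 0.963, 0.0]
ft_force: [-0.4, -0.1, -0.6]
gripper_width: 0.0579
gripper_force: 3.0
n 2201 ztop -14.8
-10 x -2.4 577; 0 x -2.4 357; 10 x -2.5 164; 20 x -2.5 144; 30 x -2.8 223; 40 x -2.8 230; 50 x -3.0 185; 60 x -3.1 202; 70 x -3.2 109; 
lean deg (bottom ahead +) -0.7 front x at z=0 -2.4
0.05794397602460958 [ 0.  -0.9 -0.4]
```

```bash
python3 -m crank '{"slide":[[0,0,0],[0,0,0],[0,0,0],[0,0,-0.01],[0,0,-0.02],[0,0,-0.03],[0,0,-0.03],[0,0,-0.03],[0,0,0],[0,0,0]],"roll":[0,0,0,0,0,0,0,0,-6.6,-6.6],"grip":[0.05,0.05,0.05,0.05,0.05,0.05,0.05,0.05,0.05,0.05]}' 20
python3 -m crank '{"slide":[[0.003,0.02,0],[0.004,0.029,0],[0.004,0.03,0],[0.004,0.03,0],[0.004,0.03,0],[0.004,0.03,0],[0.004,0.03,0],[0.004,0.03,0],[0.004,0.03,0],[0,0,0],[0,0,0],[0,0,0]],"roll":[0,0,0,0,0,0,0,0,0,0,0,0],"grip":[0.05,0.05,0.05,0.05,0.05,0.05,0.05,0.05,0.05,0.05,0.05,0.05]}'
cat > s.py <<'E'
# hover check: bars, plate and tile front in the tool frame; arg: slot x in mm
from h import *
import sys
p=snap("wrist");T=pose();w=cloud(p);q=((w-T[:3,3])@T[:3,:3])*1000;f=p["frame"].astype(float);P=[]
for c,a,r in best(p,"rack",thr=.3)[:1]:
    for z0,z1 in((.017,.027),):
        b=a[(a[:,2]>z0)&(a[:,2]<z1)];ce,wh,an=rect(b);print("plate",ce.round(1),np.round(wh,1),round(an,1))
        s=float(sys.argv[1])/1000;C=np.r_[ce/1000+s*np.array([.951,-.309]),.02];print("slot in tool",((C-T[:3,3])@T[:3,:3]*1000).round(1))
m=(np.abs(q[...,1])<14)&(w[...,2]>.0465)&(w[...,2]<.055)&(q[...,0]>-60)&(q[...,0]<150)&(f[...,0]<1.9*f[...,2])
x=np.sort(q[m][:,0]); g=np.split(x,np.where(np.diff(x)>6)[0]+1); print("bar tops",[(round((np.percentile(k,2)+np.percentile(k,98))/2,1),len(k)) for k in g if len(k)>30])
m=(np.abs(q[...,1])<20)&(np.abs(q[...,0])<20)&(q[...,2]>10)&(q[...,2]<78)&(f[...,0]>1.4*f[...,2])&(np.arange(384)[:,None]<250)
c=np.polyfit(q[m][:,2],q[m][:,0],1);print("tile front x at z 70",np.polyval(c,70).round(1),"lean",np.degrees(c[0]).round(1),m.sum())
E
python3 s.py 18; python3 -c "
from h import *
go(.5848,.0769,.101,162)"
```

```text
t: 42.05
position: [0.5398, -0.1825, 0.2037]
orientation: [0.003, 0.154, 0.988, -0.001]
ft_force: [-0.1, 0.3, -1.8]
gripper_width: 0.0573
gripper_force: 20.0
t: 43.05
position: [0.585, 0.0741, 0.2008]
orientation: [-0.0, 0.157, 0.988, -0.001]
ft_force: [0.2, -0.3, -0.9]
gripper_width: 0.0576
gripper_force: 20.0
plate [573.3  80.6] [124.  159.5] 162.0
slot in tool [ -4.6   3.6 180.7]
bar tops [(np.float64(-20.2), 146), (np.float64(18.6), 41), (np.float64(47.0), 335), (np.float64(81.1), 323)]
tile front x at z 70 -3.4 lean -0.7 1147
roll -0.2 slide mm [ 1.5  3.6 99.7] from [0.5851 0.073  0.2007] 161.8 tilt [-0.    -0.001]
```

```bash
python3 -m crank '{"slide":[[0.0013,0.0035,0.015],[0,0,0.02],[0,0,0.02],[0,0,0.005],[0,0,0],[0,0,0],[0,0,0]],"roll":[-0.1,0,0,0,0,0,0],"grip":[0.05,0.05,0.05,0.05,0.05,0.05,0.05]}'
python3 s.py 18; python3 -c "
from h import *
go(.5848,.0769,.101,162)"
```

```text
t: 43.73
position: [0.5859, 0.0785, 0.1419]
orientation: [0.001, 0.156, 0.988, 0.0]
ft_force: [-0.0, 0.4, -1.2]
gripper_width: 0.0579
gripper_force: 20.0
plate [562.9  83.9] [124.6 137.1] 161.9
slot in tool [  5.8  -2.1 121.9]
bar tops [(np.float64(18.0), 55), (np.float64(46.7), 507), (np.float64(80.1), 483)]
tile front x at z 70 8.9 lean 12.3 2194
roll 0.1 slide mm [ 0.5 -2.  40.9] from [0.5858 0.0786 0.1419] 162.1 tilt [-0.002  0.001]
```

```bash
python3 -m crank '{"slide":[[0.0008,-0.002,0],[0,0,0.006],[0,0,0.006],[0,0,0.006],[0,0,0.005],[0,0,0]],"roll":[0,0,0,0,0,0],"grip":[0.05,0.05,0.05,0.05,0.05,0.05]}'
python3 -m crank '{"slide":[[0,0,0.005],[0,0,0.005],[0,0,0.003],[0,0,0]],"roll":[0,0,0,0],"grip":[0.05,0.05,0.05,0.05]}'
python3 -m crank '{"slide":[[0,0,0.002],[0,0,0.002],[0,0,0.001],[0,0,0],[0,0,0]],"roll":[0,0,0,0,0],"grip":[0.05,0.05,0.05,0.05,0.05]}' 10
```

```text
t: 44.33
position: [0.5827, 0.0767, 0.1161]
orientation: [-0.001, 0.156, 0.988, -0.0]
ft_force: [-1.1, 0.5, -1.5]
gripper_width: 0.0572
gripper_force: 20.0
t: 44.67
position: [0.5831, 0.0768, 0.1038]
orientation: [-0.001, 0.156, 0.988, -0.0]
ft_force: [-0.1, -0.0, -0.3]
gripper_width: 0.0574
gripper_force: 20.0
t: 45.08
position: [0.5842, 0.077, 0.1005]
orientation: [0.001, 0.156, 0.988, 0.0]
ft_force: [-0.6, -0.6, 5.1]
gripper_width: 0.0577
gripper_force: 10.0
```

```bash
python3 -m crank '{"slide":[[0,0,0],[0,0,0],[0,0,0],[0,0,0],[0,0,-0.02],[0,0,-0.03],[0,0,-0.03],[0,0,-0.03],[0,0,-0.03],[0,0,0]],"roll":[0,0,0,0,0,0,0,0,0,0],"grip":[0.075,0.075,0.075,0.08,0.08,0.08,0.08,0.08,0.08,0.08]}'
python3 -m crank '{"slide":[[0,0,0],[0,0,0],[0,0,0],[0,0,0],[0,0,0],[0,0,0],[0,0,0],[-0.03,-0.002,0],[-0.03,-0.002,0],[-0.03,-0.002,0],[-0.03,-0.002,0],[-0.03,-0.002,0]],"roll":[6.4,6.4,6.4,6.4,6.4,6.4,6.1,0,0,0,0,0],"grip":[0.08,0.08,0.08,0.08,0.08,0.08,0.08,0.08,0.08,0.08,0.08,0.08]}'
python3 -m crank '{"slide":[[-0.03,-0.002,0.02],[-0.03,-0.002,0.02],[-0.03,-0.002,0.02],[-0.02,-0.002,0.03],[0,0,0],[0,0,0],[0,0,0],[0,0,0]],"roll":[0,0,0,0,0,0,0,0],"grip":[0.08,0.08,0.08,0.08,0.08,0.08,0.08,0.08]}'
python3 t2.py
python3 - <<'E'
from h import *
p=snap("top");shp(p,"tile0",.004,.016,.3);shp(p,"rack",.017,.027,.3);shp(p,"tile0",.1,.13,.3);save(p,"t11.png")
E
```

```text
t: 45.92
position: [0.5868, 0.0785, 0.2454]
orientation: [0.005, 0.156, 0.988, 0.002]
ft_force: [1.1, 1.3, -0.7]
gripper_width: 0.0803
gripper_force: 0.0
t: 46.92
position: [0.6444, -0.062, 0.2391]
orientation: [-0.0, 0.518, 0.855, -0.0]
ft_force: [0.6, -0.3, 0.3]
gripper_width: 0.0799
gripper_force: 0.0
t: 47.58
position: [0.689, -0.1594, 0.1515]
orientation: [0.001, 0.517, 0.856, 0.001]
ft_force: [0.3, 0.2, 0.0]
gripper_width: 0.0796
gripper_force: 0.0
tile [222, 110, 55, 88, 4267] [ 668.9 -129.8] [57.7 94.2] 117.6 0.0094
roll 0.1 slide mm [ -4.3  -4.  140.7] from [ 0.689  -0.1596  0.1517] 117.7 tilt [-0.001  0.003]
tile [0, 156, 34, 44, 657] [ 449.9 -273.1] [33.8 47.8] 116.1 0.0089
roll 1.6 slide mm [ -60.6 -264.7  140.7] from [ 0.689  -0.1596  0.1517] 117.7 tilt [-0.001  0.003]
tile0 0.004 0.6 525 [ 669.  -132.2] [57.9 95.2] 118.7 0.0098
rack 0.017 0.65 957 [576.   76.9] [124.5 164. ] 161.8 0.0206
rack 0.017 0.46 21 [513.3 309.6] [  2.7 195.6] 71.8 0.025
tile0 0.1 0.63 84 [592.8  71.5] [10.7 55.7] 71.6 0.1145
tile0 0.1 0.48 90 [627.  60.] [11.2 56.3] 73.7 0.1152
```

```bash
python3 -m crank '{"slide":[[-0.004,-0.004,0.02],[0,0,0.03],[0,0,0.03],[0,0,0.03],[0,0,0.015],[0,0,0],[0,0,0],[0,0,0],[0,0,0]],"roll":[0,0,0,0,0,0,0,0,0],"grip":[0.08,0.08,0.08,0.08,0.08,0.08,0.08,0.08,0.08]}'
python3 -c "
from h import *
go(.6871,-.1648,.010,117.6)"
```

```text
t: 48.58
position: [0.6881, -0.1674, 0.0271]
orientation: [0.002, 0.518, 0.855, 0.001]
ft_force: [-0.8, 0.2, 0.2]
gripper_width: 0.08
gripper_force: 0.0
roll -0.0 slide mm [ 2.8  0.3 17.1] from [ 0.6881 -0.1674  0.0271] 117.6 tilt [-0.002  0.003]
```

```bash
python3 -m crank '{"slide":[[0.002,0,0.008],[0,0,0.005],[0,0,0.003],[0,0,0],[0,0,0],[0,0,0],[0,0,0],[0,0,0],[0,0,0],[0,0,0]],"roll":[0,0,0,0,0,0,0,0,0,0],"grip":[0.08,0.08,0.08,0.08,0.05,0.05,0.05,0.05,0.05,0.05]}' 3
python3 -m crank '{"slide":[[0.001,0,-0.0115],[0.002,0,-0.0115],[0.003,0,-0.011],[0.004,0,-0.011],[0.003,0,-0.011],[0.003,0,-0.011],[0,0,-0.011],[0,0,-0.011],[0,0,-0.011],[0,0,-0.011],[0,0,0],[0,0,0]],"roll":[0,0,0,0,0,0,0,0,0,0,0,0],"grip":[0.05,0.05,0.05,0.05,0.05,0.05,0.05,0.05,0.05,0.05,0.05,0.05]}'
python3 tilt.py
```

```text
t: 49.42
position: [0.6854, -0.1655, 0.0086]
orientation: [0.0, 0.518, 0.855, 0.0]
ft_force: [0.3, 0.6, -0.9]
gripper_width: 0.0583
gripper_force: 3.0
t: 50.42
position: [0.6785, -0.1516, 0.1205]
orientation: [0.001, 0.518, 0.855, 0.0]
ft_force: [-1.1, -0.5, -1.5]
gripper_width: 0.0582
gripper_force: 3.0
n 3818 ztop -4.6
0 x -0.0 1384; 10 x 4.1 470; 20 x 6.5 270; 30 x 8.5 272; 40 x 10.9 323; 50 x 12.9 322; 60 x 15.1 275; 70 x 17.2 248; 80 x 19.4 236; 
lean deg (bottom ahead +) 12.2 front x at z=0 2.1
0.058120797778972166 [ 0.6  0.1 -1.7]
```

```bash
python3 -m crank '{"slide":[[0,0,0],[0,0,0],[0,0,0],[0,0,0],[0,0,0],[0,0,0],[0,0,0],[0.027,-0.0135,0],[0.027,-0.0135,0],[0.027,-0.0135,0],[0.026,-0.0135,0],[0,0,0]],"roll":[-6.4,-6.4,-6.4,-6.4,-6.4,-6.4,-6,0,0,0,0,0],"grip":[0.05,0.05,0.05,0.05,0.05,0.05,0.05,0.05,0.05,0.05,0.05,0.05]}'
python3 -m crank '{"slide":[[0,0,0.012],[0,0,0.012],[0,0,0.006],[0,0,0.003],[0,0,0],[0.003,0,0],[0.003,0,0],[0.003,0,0],[0.003,0,0],[0.002,0,0],[0,0,0]],"roll":[0,0,0,0,0,0,0,0,0,0,0],"grip":[0.05,0.05,0.05,0.05,0.05,0.05,0.05,0.05,0.05,0.05,0.05]}'
python3 tilt.py
```

```text
t: 51.47
position: [0.5516, -0.1718, 0.1181]
orientation: [-0.005, 0.158, 0.987, -0.002]
ft_force: [-1.1, -0.1, -1.5]
gripper_width: 0.0578
gripper_force: 3.0
t: 52.38
position: [0.5456, -0.165, 0.0868]
orientation: [-0.0, 0.157, 0.988, -0.0]
ft_force: [-0.4, -0.2, -1.4]
gripper_width: 0.0576
gripper_force: 3.0
n 3586 ztop -10.6
-10 x -1.5 886; 0 x 1.4 615; 10 x 3.6 298; 20 x 5.7 281; 30 x 7.7 246; 40 x 9.3 353; 50 x 11.3 297; 60 x 13.2 275; 70 x 15.1 241; 80 x 16.5 94; 
lean deg (bottom ahead +) 11.1 front x at z=0 1.4
0.05764052611145377 [ 0.9  0.4 -1.1]
```

```bash
python3 -m crank '{"slide":[[0,0,0.002],[0,0,0.002],[0.003,0,0],[0.003,0,0],[0.003,0,0],[0.003,0,0],[0.003,0,0],[0,0,0]],"roll":[0,0,0,0,0,0,0,0],"grip":[0.05,0.05,0.05,0.05,0.05,0.05,0.05,0.05]}'
python3 tilt.py
```

```text
t: 53.1
position: [0.5307, -0.1603, 0.0825]
orientation: [-0.001, 0.157, 0.988, -0.0]
ft_force: [-0.8, -0.8, 0.8]
gripper_width: 0.0578
gripper_force: 3.0
n 2558 ztop -13.9
-10 x -0.5 891; 0 x 0.4 415; 10 x 0.5 154; 20 x 0.7 131; 30 x 0.6 187; 40 x 0.7 234; 50 x 0.9 216; 60 x 0.9 174; 70 x 1.0 156; 
lean deg (bottom ahead +) 0.5 front x at z=0 0.4
0.05814257607251151 [-0.6 -0.1  0.4]
```

```bash
python3 -m crank '{"slide":[[0,0,0],[0,0,0],[0,0,0],[0,0,-0.01],[0,0,-0.02],[0,0,-0.03],[0,0,-0.03],[0,0,-0.03],[0,0,0],[0,0,0]],"roll":[0,0,0,0,0,0,0,0,0,0],"grip":[0.05,0.05,0.05,0.05,0.05,0.05,0.05,0.05,0.05,0.05]}' 20
python3 -m crank '{"slide":[[0.006,0.02,0],[0.006,0.028,0],[0.006,0.028,0],[0.006,0.028,0],[0.006,0.028,0],[0.006,0.028,0],[0.006,0.028,0],[0.006,0.028,0],[0.006,0.026,0],[0,0,0],[0,0,0],[0,0,0]],"roll":[0,0,0,0,0,0,0,0,0,0,0,0],"grip":[0.05,0.05,0.05,0.05,0.05,0.05,0.05,0.05,0.05,0.05,0.05,0.05]}'
python3 s.py -18; python3 -c "
from h import *
go(.5542,.0869,.1023,162)"
```

```text
t: 53.98
position: [0.5334, -0.1606, 0.2048]
orientation: [0.002, 0.157, 0.988, -0.0]
ft_force: [-0.6, -0.3, -2.3]
gripper_width: 0.0578
gripper_force: 20.0
t: 54.98
position: [0.5548, 0.0853, 0.2015]
orientation: [-0.001, 0.157, 0.988, -0.001]
ft_force: [-0.5, 0.3, -0.7]
gripper_width: 0.0581
gripper_force: 20.0
plate [552.6  87.2] [114.6 124.2] 71.9
slot in tool [ 20.8   2.1 181.8]
bar tops [(np.float64(-13.8), 50), (np.float64(15.5), 320), (np.float64(48.7), 289)]
tile front x at z 70 1.3 lean 0.7 1150
roll -0.1 slide mm [ 1.6  2.  99.6] from [0.5551 0.0844 0.2019] 161.9 tilt [ 0.001 -0.002]
```

```bash
python3 -m crank '{"slide":[[0.0006,0.0012,0.015],[0,0,0.02],[0,0,0.02],[0,0,0.003],[0,0,0],[0,0,0],[0,0,0]],"roll":[0,0,0,0,0,0,0],"grip":[0.05,0.05,0.05,0.05,0.05,0.05,0.05]}'
python3 s.py -18; python3 -c "
from h import *
go(.5542,.0869,.1023,162)"
```

```text
t: 55.67
position: [0.5562, 0.0876, 0.1458]
orientation: [0.001, 0.157, 0.988, 0.0]
ft_force: [0.5, 0.0, -1.6]
gripper_width: 0.0577
gripper_force: 20.0
plate [573.1  80.5] [124.  157.9] 161.9
slot in tool [ -0.   -1.7 125.9]
bar tops [(np.float64(15.4), 457), (np.float64(49.6), 433)]
tile front x at z 70 0.9 lean 0.7 1151
roll -0.0 slide mm [ 1.5 -1.3 43.5] from [0.5561 0.0877 0.1458] 162.0 tilt [-0.002  0.001]
```

```bash
python3 -m crank '{"slide":[[0.001,-0.0013,0],[0,0,0.006],[0,0,0.006],[0,0,0.006],[0,0,0.005],[0,0,0]],"roll":[0,0,0,0,0,0],"grip":[0.05,0.05,0.05,0.05,0.05,0.05]}'
python3 -m crank '{"slide":[[0,0,0.005],[0,0,0.005],[0,0,0.005],[0,0,0.002],[0,0,0]],"roll":[0,0,0,0,0],"grip":[0.05,0.05,0.05,0.05,0.05]}'
python3 -m crank '{"slide":[[0,0,0.002],[0,0,0.002],[0,0,0],[0,0,0]],"roll":[0,0,0,0],"grip":[0.05,0.05,0.05,0.05]}' 10
```

```text
t: 56.27
position: [0.553, 0.0864, 0.1202]
orientation: [-0.001, 0.157, 0.988, -0.0]
ft_force: [-0.5, 0.8, -0.6]
gripper_width: 0.0576
gripper_force: 20.0
t: 56.68
position: [0.5535, 0.0866, 0.104]
orientation: [-0.001, 0.157, 0.988, -0.0]
ft_force: [0.3, 0.4, -1.3]
gripper_width: 0.0574
gripper_force: 20.0
t: 57.02
position: [0.5549, 0.0867, 0.1017]
orientation: [0.001, 0.157, 0.988, 0.0]
ft_force: [-1.1, -0.7, 5.5]
gripper_width: 0.058
gripper_force: 10.0
```

```bash
python3 -m crank '{"slide":[[0,0,0],[0,0,0],[0,0,0],[0,0,0],[0,0,-0.02],[0,0,-0.03],[0,0,-0.03],[0,0,-0.03],[0,0,-0.03],[0,0,0],[0,0,0]],"roll":[0,0,0,0,0,0,0,0,0,7,7],"grip":[0.075,0.075,0.075,0.08,0.08,0.08,0.08,0.08,0.08,0.08,0.08]}'
python3 -m crank '{"slide":[[-0.01,-0.03,0],[-0.01,-0.03,0],[-0.01,-0.03,0],[-0.01,-0.03,0],[-0.01,-0.03,0],[-0.01,-0.03,0],[-0.01,-0.03,0],[-0.01,-0.03,0],[-0.01,-0.03,0.02],[-0.01,-0.03,0.02],[-0.01,-0.03,0.02],[-0.01,-0.03,0.02]],"roll":[0,0,0,0,0,0,0,0,0,0,0,0],"grip":[0.08,0.08,0.08,0.08,0.08,0.08,0.08,0.08,0.08,0.08,0.08,0.08]}'
python3 -m crank '{"slide":[[-0.01,-0.025,0.01],[0,0,0],[0,0,0],[0,0,0],[0,0,0]],"roll":[1,0,0,0,0],"grip":[0.08,0.08,0.08,0.08,0.08]}'
python3 t2.py
python3 - <<'E'
from h import *
p=snap("top");shp(p,"tile0",.004,.016,.3);shp(p,"rack",.017,.027,.3);shp(p,"tile0",.1,.13,.3)
E
```

```text
t: 57.93
position: [0.5551, 0.087, 0.2427]
orientation: [0.002, 0.279, 0.96, 0.001]
ft_force: [0.3, 0.3, -0.4]
gripper_width: 0.0802
gripper_force: 0.0
t: 58.93
position: [0.4642, -0.2836, 0.1599]
orientation: [0.0, 0.276, 0.961, -0.0]
ft_force: [-0.5, -0.5, 0.1]
gripper_width: 0.0801
gripper_force: 0.0
t: 59.35
position: [0.461, -0.3072, 0.1513]
orientation: [0.001, 0.283, 0.959, 0.0]
ft_force: [0.2, -0.3, -0.1]
gripper_width: 0.08
gripper_force: 0.0
tile [49, 78, 71, 87, 3739] [ 310.3 -418. ] [54.4 92.5] 110.3 0.0073
roll 36.8 slide mm [ -93.5 -179.8  140.4] from [ 0.461  -0.3072  0.1514] 147.1 tilt [-0.001  0.001]
tile [221, 101, 55, 89, 4301] [ 421.3 -287.2] [57.3 93.9] 146.9 0.0094
roll 0.2 slide mm [  4.1  -4.9 140.4] from [ 0.461  -0.3072  0.1514] 147.1 tilt [-0.001  0.001]
tile0 0.004 0.77 550 [ 421.5 -289.1] [57.7 94.4] 147.5 0.0095
tile0 0.004 0.32 3722 [601.3 160.4] [285.9 415.2] 72.1 0.0115
rack 0.017 0.63 735 [575.8  76.8] [121.5 162. ] 162.3 0.0205
tile0 0.1 0.5 88 [559.4  82.5] [11.3 56.4] 72.5 0.1148
tile0 0.1 0.5 85 [592.2  71.2] [10.4 55.7] 72.0 0.1151
tile0 0.1 0.43 84 [627.2  60.3] [11.1 55.6] 72.7 0.1151
tile0 0.1 0.32 10 [508.7 297.1] [  7.  198.3] 73.8 0.1138
```

```bash
python3 -m crank '{"slide":[[0.004,-0.005,0.02],[0,0,0.03],[0,0,0.03],[0,0,0.03],[0,0,0.015],[0,0,0],[0,0,0],[0,0,0],[0,0,0]],"roll":[0.1,0,0,0,0,0,0,0,0],"grip":[0.08,0.08,0.08,0.08,0.08,0.08,0.08,0.08,0.08]}'
python3 -c "
from h import *
go(.4549,-.3090,.010,146.9)"
```

```text
t: 60.35
position: [0.4551, -0.3111, 0.0272]
orientation: [0.001, 0.285, 0.959, -0.0]
ft_force: [0.4, 0.7, -0.3]
gripper_width: 0.0803
gripper_force: 0.0
roll -0.0 slide mm [ 1.3  1.7 17.2] from [ 0.4551 -0.3111  0.0272] 146.9 tilt [-0.003  0.   ]
```

```bash
python3 -m crank '{"slide":[[0.0013,0.0015,0.008],[0,0,0.005],[0,0,0.003],[0,0,0],[0,0,0],[0,0,0],[0,0,0],[0,0,0],[0,0,0],[0,0,0]],"roll":[0,0,0,0,0,0,0,0,0,0],"grip":[0.08,0.08,0.08,0.08,0.05,0.05,0.05,0.05,0.05,0.05]}' 3
python3 -m crank '{"slide":[[0.001,0,-0.0115],[0.002,0,-0.0115],[0.003,0,-0.011],[0.004,0,-0.011],[0.003,0,-0.011],[0.003,0,-0.011],[0,0,-0.011],[0,0,-0.011],[0,0,-0.011],[0,0,-0.011],[0,0,0],[0,0,0]],"roll":[0,0,0,0,0,0,0,0,0,0,0,0],"grip":[0.05,0.05,0.05,0.05,0.05,0.05,0.05,0.05,0.05,0.05,0.05,0.05]}'
python3 -m crank '{"slide":[[0,0,0],[0,0,0],[0,0,0],[-0.008,0.033,0],[-0.008,0.033,0],[-0.008,0.033,0],[-0.008,0.033,0],[-0.008,0.033,0],[0,0,0],[0,0,0]],"roll":[-5,-5,-5,0,0,0,0,0,0,0],"grip":[0.05,0.05,0.05,0.05,0.05,0.05,0.05,0.05,0.05,0.05]}'
python3 tilt.py
```

```text
t: 61.18
position: [0.4538, -0.3088, 0.0098]
orientation: [0.0, 0.285, 0.958, -0.0]
ft_force: [-0.8, -0.6, 0.9]
gripper_width: 0.0578
gripper_force: 3.0
t: 62.18
position: [0.4406, -0.3003, 0.1213]
orientation: [0.001, 0.285, 0.958, -0.0]
ft_force: [-0.3, -0.3, -1.2]
gripper_width: 0.0581
gripper_force: 3.0
t: 63.02
position: [0.5304, -0.1527, 0.1201]
orientation: [-0.0, 0.155, 0.988, 0.001]
ft_force: [-0.9, -0.2, -1.3]
gripper_width: 0.058
gripper_force: 3.0
n 2996 ztop -0.5
0 x -2.5 1059; 10 x 1.5 422; 20 x 2.2 243; 30 x 2.9 211; 40 x 3.9 149; 50 x 4.4 242; 60 x 5.2 212; 70 x 5.9 174; 80 x 6.6 179; 90 x 7.3 105; 
lean deg (bottom ahead +) 4.2 front x at z=0 0.8
0.05796214170463982 [-0.2 -1.  -2.3]
```

```bash
python3 -m crank '{"slide":[[0,0,0.012],[0,0,0.008],[0,0,0.004],[0,0,0.003],[0,0,0.002],[0,0,0],[0.003,0,0],[0.003,0,0],[0,0,0]],"roll":[0,0,0,0,0,0,0,0,0],"grip":[0.05,0.05,0.05,0.05,0.05,0.05,0.05,0.05,0.05]}'
python3 tilt.py
```

```text
t: 63.82
position: [0.5226, -0.1536, 0.0915]
orientation: [-0.001, 0.157, 0.988, -0.0]
ft_force: [-0.4, -0.6, -1.6]
gripper_width: 0.0583
gripper_force: 3.0
n 2983 ztop -5.2
-10 x -1.1 56; 0 x -0.2 1255; 10 x 2.6 362; 20 x 3.3 165; 30 x 3.9 174; 40 x 4.5 223; 50 x 5.1 233; 60 x 5.7 201; 70 x 6.3 169; 80 x 6.8 145; 
lean deg (bottom ahead +) 3.4 front x at z=0 2.1
0.057748325329577126 [ 0.2 -0.7 -1.8]
```

```bash
python3 -m crank '{"slide":[[0,0,0.002],[0,0,0.002],[0,0,0.001],[0.003,0,0],[0.003,0,0],[0,0,0],[0,0,0]],"roll":[0,0,0,0,0,0,0],"grip":[0.05,0.05,0.05,0.05,0.05,0.05,0.05]}'
python3 tilt.py
```

```text
t: 64.45
position: [0.5175, -0.1518, 0.0865]
orientation: [-0.0, 0.157, 0.988, -0.0]
ft_force: [-0.5, -0.8, 0.6]
gripper_width: 0.0578
gripper_force: 3.0
n 2745 ztop -10.1
-10 x -1.3 1061; 0 x 1.6 395; 10 x 1.6 159; 20 x 1.4 182; 30 x 1.4 155; 40 x 1.3 229; 50 x 1.2 192; 60 x 1.1 174; 70 x 1.0 145; 80 x 0.9 53; 
lean deg (bottom ahead +) -0.5 front x at z=0 1.6
0.057939155833255755 [-0.3 -1.5 -0.2]
```

```bash
python3 -m crank '{"slide":[[0,0,0],[0,0,0],[0,0,0],[0,0,-0.01],[0,0,-0.02],[0,0,-0.03],[0,0,-0.03],[0,0,-0.03],[0,0,0],[0,0,0]],"roll":[0,0,0,0,0,0,0,0,0,0],"grip":[0.05,0.05,0.05,0.05,0.05,0.05,0.05,0.05,0.05,0.05]}' 20
python3 -m crank '{"slide":[[0.008,0.02,0],[0.0085,0.027,0],[0.0085,0.027,0],[0.0085,0.027,0],[0.0085,0.027,0],[0.0085,0.027,0],[0.0085,0.027,0],[0.0085,0.027,0],[0.0075,0.029,0],[0,0,0.02],[0,0,0.02],[0,0,0.015]],"roll":[0,0,0,0,0,0,0,0,0,0,0,0],"grip":[0.05,0.05,0.05,0.05,0.05,0.05,0.05,0.05,0.05,0.05,0.05,0.05]}'
python3 -m crank '{"slide":[[0,0,0],[0,0,0],[0,0,0]],"roll":[0,0,0],"grip":[0.05,0.05,0.05]}'
python3 s.py -54; python3 -c "
from h import *
go(.5201,.0979,.106,162)"
```

```text
t: 65.33
position: [0.5194, -0.1519, 0.2087]
orientation: [0.002, 0.158, 0.988, -0.0]
ft_force: [-0.4, -0.3, -2.1]
gripper_width: 0.0578
gripper_force: 20.0
t: 66.33
position: [0.5193, 0.098, 0.1494]
orientation: [-0.002, 0.157, 0.988, -0.001]
ft_force: [0.1, -1.6, -0.9]
gripper_width: 0.0577
gripper_force: 20.0
t: 66.58
position: [0.521, 0.0979, 0.1519]
orientation: [-0.0, 0.157, 0.988, 0.0]
ft_force: [0.2, 0.7, -1.4]
gripper_width: 0.0577
gripper_force: 20.0
plate [556.9  85.5] [124.3 125.5] 161.7
slot in tool [ 16.5  -0.9 132.3]
bar tops [(np.float64(12.7), 386)]
tile front x at z 70 1.2 lean -0.5 947
roll -0.1 slide mm [ 1.4 -0.3 46.5] from [0.5215 0.0978 0.1525] 161.9 tilt [-0.001  0.001]
```

```bash
python3 -m crank '{"slide":[[0.0008,-0.0005,0.003],[0,0,0.006],[0,0,0.006],[0,0,0.006],[0,0,0.006],[0,0,0]],"roll":[-0.1,0,0,0,0,0],"grip":[0.05,0.05,0.05,0.05,0.05,0.05]}'
python3 -m crank '{"slide":[[0,0,0.005],[0,0,0.005],[0,0,0.004],[0,0,0.002],[0,0,0]],"roll":[0,0,0,0,0],"grip":[0.05,0.05,0.05,0.05,0.05]}'
python3 -m crank '{"slide":[[0,0,0.002],[0,0,0.002],[0,0,0],[0,0,0]],"roll":[0,0,0,0],"grip":[0.05,0.05,0.05,0.05]}' 10
```

```text
t: 67.18
position: [0.5191, 0.0971, 0.1232]
orientation: [-0.001, 0.157, 0.988, -0.0]
ft_force: [0.4, -0.4, -1.3]
gripper_width: 0.0578
gripper_force: 20.0
t: 67.6
position: [0.5197, 0.0973, 0.1081]
orientation: [-0.0, 0.157, 0.988, -0.0]
ft_force: [-0.8, -0.4, -1.1]
gripper_width: 0.058
gripper_force: 20.0
t: 67.93
position: [0.521, 0.0974, 0.1056]
orientation: [0.001, 0.157, 0.988, 0.0]
ft_force: [-0.3, -0.2, 4.9]
gripper_width: 0.058
gripper_force: 10.0
```

```bash
python3 -m crank '{"slide":[[0,0,0],[0,0,0],[0,0,0],[0,0,0],[0,0,-0.02],[0,0,-0.03],[0,0,-0.03],[0,0,-0.03],[0,0,-0.03],[0,0,-0.01],[0,0,0]],"roll":[0,0,0,0,0,0,0,0,0,0,0],"grip":[0.075,0.075,0.075,0.08,0.08,0.08,0.08,0.08,0.08,0.08,0.08]}'
python3 -m crank '{"slide":[[0,0,0],[0,0,0],[0,0,0],[0,0,0],[0,0,0],[0,0,0],[0,0,0],[0,0,0],[0,0,0],[0,0,0],[0,0,0],[0,0,0]],"roll":[7,7,7,7,7,7,7,7,7,7,7,7],"grip":[0.06,0.06,0.06,0.06,0.06,0.06,0.06,0.06,0.06,0.06,0.06,0.06]}'
python3 -m crank '{"slide":[[0.01,-0.015,0],[0.01,-0.015,0],[0.01,-0.015,0],[0.01,-0.015,0],[0,-0.011,0],[0,0,0],[0,0,0],[0,0,0]],"roll":[6,0,0,0,0,0,0,0],"grip":[0.06,0.06,0.06,0.06,0.06,0.06,0.06,0.06]}'
python3 - <<'E'
from h import *
p=snap("wrist");shp(p,"guard",.18,.2,.3);w=cloud(p)
p=snap("top");shp(p,"tile0",.1,.13,.2);shp(p,"rack",.017,.027,.3);save(p,"t12.png")
p=snap("scene");shp(p,"guard",.18,.2,.3)
go(.4913,.2349,.167,72)
E
```

```text
t: 68.85
position: [0.5216, 0.098, 0.257]
orientation: [0.002, 0.157, 0.988, 0.001]
ft_force: [-0.1, -0.4, 0.1]
gripper_width: 0.0802
gripper_force: 0.0
t: 69.85
position: [0.5188, 0.0969, 0.2525]
orientation: [-0.001, 0.779, 0.627, -0.002]
ft_force: [0.2, -0.9, 0.0]
gripper_width: 0.0598
gripper_force: 0.0
t: 70.52
position: [0.464, 0.1549, 0.2542]
orientation: [0.0, 0.81, 0.587, -0.0]
ft_force: [-0.2, -0.4, 0.3]
gripper_width: 0.0602
gripper_force: 0.0
guard 0.18 0.66 983 [490.8 234.1] [13.3 43.8] 72.2 0.191
tile0 0.1 0.73 81 [627.3  60.5] [11.4 55.3] 70.3 0.1146
tile0 0.1 0.54 83 [525.1  92.8] [10.4 55.8] 72.5 0.1144
tile0 0.1 0.47 81 [558.4  83.4] [ 9.8 57.5] 71.1 0.1152
tile0 0.1 0.46 69 [591.9  70.4] [ 9.5 52.1] 72.9 0.114
rack 0.017 0.77 710 [576.2  76.7] [123.6 164. ] 162.3 0.0206
guard 0.18 0.67 58 [485.2 234.5] [15.7 37.1] 72.8 0.1872
roll -0.1 slide mm [83.7  1.8 87.6] from [0.4638 0.1559 0.2546] 71.9 tilt [-0.  0.]
```

```bash
python3 -m crank '{"slide":[[0.028,0.0005,0],[0.028,0.0005,0],[0.027,0.0005,0],[0,0,0.02],[0,0,0.025],[0,0,0.02],[0,0,0.015],[0,0,0.006],[0,0,0],[0,0,0]],"roll":[0,0,0,0,0,0,0,0,0,0],"grip":[0.06,0.06,0.06,0.06,0.06,0.06,0.06,0.06,0.06,0.06]}' 30
python3 -m crank '{"slide":[[0,0,0],[0,0,0],[0,0,0],[0,0,0],[0,0,0],[0,0,0],[0,0,0],[0,0,0]],"roll":[0,0,0,0,0,0,0,0],"grip":[0,0,0,0,0,0,0,0]}'
python3 -c "
from h import *
go(.4317,.0533,.167,72)"
```

```text
t: 71.7
position: [0.491, 0.2348, 0.169]
orientation: [-0.0, 0.809, 0.588, 0.0]
ft_force: [1.3, 1.2, 0.6]
gripper_width: 0.0595
gripper_force: 0.0
t: 72.37
position: [0.492, 0.2342, 0.1688]
orientation: [0.001, 0.809, 0.587, 0.001]
ft_force: [4.6, -1.2, -1.4]
gripper_width: 0.0136
gripper_force: 30.0
roll -0.1 slide mm [-190.7   -1.4    1.8] from [0.492  0.2342 0.1688] 71.9 tilt [0.001 0.002]
```

```bash
python3 -m crank '{"slide":[[-0.01,0,0],[-0.018,0,0],[-0.018,0,0],[-0.018,0,0],[-0.018,0,0],[-0.018,0,0],[-0.018,0,0],[-0.018,0,0],[-0.018,0,0],[-0.014,0,0],[-0.01,0,0],[-0.006,0,0]],"roll":[0,0,0,0,0,0,0,0,0,0,0,0],"grip":[0,0,0,0,0,0,0,0,0,0,0,0]}'
python3 -m crank '{"slide":[[-0.003,0,0],[-0.003,0,0],[-0.003,0,0],[-0.002,0,0],[0,0,0],[0,0,0]],"roll":[0,0,0,0,0,0],"grip":[0,0,0,0,0,0]}'
python3 - <<'E'
from h import *
go(.4317,.0533,.167,72)
p=snap("wrist");shp(p,"guard",.18,.2,.3)
E
```

```text
t: 73.37
position: [0.4351, 0.0587, 0.1688]
orientation: [0.001, 0.81, 0.587, 0.001]
ft_force: [5.4, -0.5, -7.5]
gripper_width: 0.0138
gripper_force: 30.0
t: 73.87
position: [0.4334, 0.0533, 0.1688]
orientation: [-0.001, 0.809, 0.588, 0.004]
ft_force: [7.9, 8.7, -10.8]
gripper_width: 0.0138
gripper_force: 30.0
roll 0.1 slide mm [-0.5 -1.6  1.8] from [0.4334 0.0533 0.1688] 72.1 tilt [0.008 0.004]
guard 0.18 0.85 1601 [433.5  57. ] [14.1 37.1] 71.8 0.1909
```

```bash
python3 -m crank '{"slide":[[-0.003,0,0],[-0.003,0,0],[0,0,0],[0,0,0]],"roll":[0,0,0,0],"grip":[0,0,0,0]}'
python3 -m crank '{"slide":[[0.006,0,0],[0,0,0],[0,0,0],[0,0,0],[0,0,0],[0,0,0],[0,0,-0.02],[0,0,-0.03],[0,0,-0.03],[0,0,-0.03],[0,0,0],[0,0,0]],"roll":[0,0,0,0,0,0,0,0,0,0,0,0],"grip":[0,0,0.06,0.06,0.06,0.06,0.06,0.06,0.06,0.06,0.06,0.06]}'
python3 -m crank '{"slide":[[-0.03,0,0],[-0.03,0,0],[-0.03,0,0],[-0.03,0,0],[0,0,0],[0,0,0]],"roll":[0,0,0,0,0,0],"grip":[0.06,0.06,0.06,0.06,0.06,0.06]}'
python3 - <<'E'
from h import *
p=snap("wrist");save(p,"w13.png");shp(p,"guard",.18,.2,.3);shp(p,"rack",.017,.027,.3)
p=snap("top");shp(p,"guard",.18,.2,.3);shp(p,"tile0",.1,.13,.2)
E
```

```text
t: 74.3
position: [0.4331, 0.0522, 0.169]
orientation: [-0.002, 0.808, 0.59, 0.008]
ft_force: [8.4, 19.2, -15.4]
gripper_width: 0.014
gripper_force: 30.0
t: 75.3
position: [0.4309, 0.049, 0.2799]
orientation: [0.001, 0.809, 0.587, 0.001]
ft_force: [-0.0, -0.0, 0.3]
gripper_width: 0.0597
gripper_force: 0.0
t: 75.8
position: [0.3916, -0.0661, 0.2775]
orientation: [-0.001, 0.81, 0.586, -0.001]
ft_force: [0.1, 0.5, -0.1]
gripper_width: 0.0598
gripper_force: 0.0
guard 0.18 0.63 905 [432.3  53.3] [13.2 44.2] 72.2 0.191
guard 0.18 0.62 87 [432.8  49.8] [14.  42.2] 72.2 0.1913
tile0 0.1 0.66 80 [626.8  60.1] [10.4 54.2] 71.6 0.1149
tile0 0.1 0.6 88 [592.6  72.3] [10.9 57.3] 71.2 0.1151
tile0 0.1 0.44 85 [558.9  83.6] [10.2 58.5] 72.7 0.1145
```

View pics/w13.png

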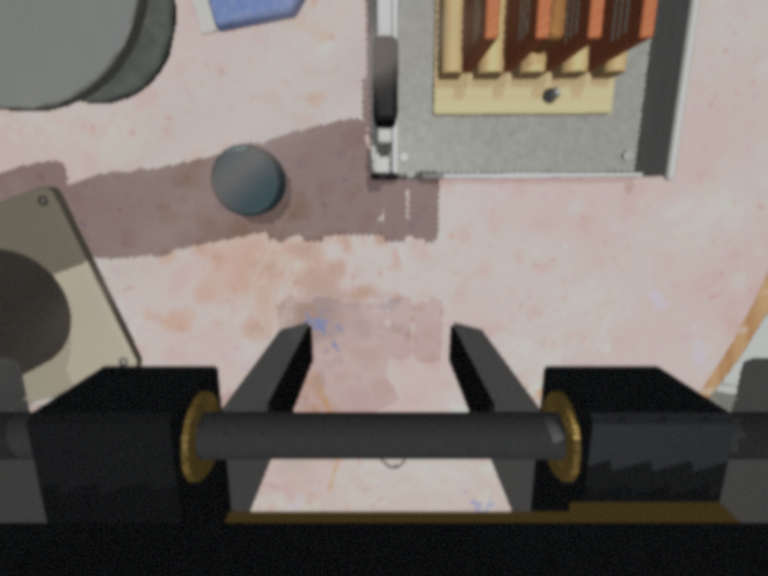

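```bash
python3 -c "
from bench import ticket
print(ticket.sign_off())"
```

```text
the job is handed in; nothing more can be done
None
```

The job is handed in: I opened the guard to its stop, set the rack down on all three studs, stood the four tiles in the four slots and slid the guard fully shut. It finished at about 76 s of the 208 s allowed. The last camera measurements put the guard at 190 mm of travel from open and the tile tops at about 115 mm (116 mm expected). No verdict came back.

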